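# Clamp the sealed cover on the sampling manifold

## Task

The clear cover has just been sealed on the side of the white sampling manifold and must be clamped while it cures. Take the blue bar clamp by its bar, lower it flat and square onto the bench round the manifold from the free end, with the sprung jaw on the cover's side, both pads level with the middle of the cover and the jaws still clear of the work, and let go; then take it by the handle and trigger and pump the trigger until the jaws grip cover and manifold firmly, and leave it clamped with the trigger released. Do not shift or tip the vial rack, the bottle or the beaker, and do not knock the cover out of place.

Things in the scene. Friction and masses are not known exactly. Their poses are not given: they have to be found in the camera images.
- bar_grip (a point): Place to lift the bar clamp: middle of its steel bar (20 mm wide over the teeth, 7 mm thick, middle 14 mm above the underside), within 17 mm of the centre of mass. Axes: x along the bar to the fixed jaw, y the way both jaws point, z up. The bar spans x -122 to +78 mm; the fixed jaw begins at +61 mm, the sliding head ends at x -54 mm plus the jaw joint, its jaw and pad at -40 mm plus the joint.
- clamp: The whole one-hand bar clamp, lying flat on its side, 0.55 kg, at most 28 mm thick. Origin on its underside (on the bench when it lies flat) below the bar's centre line, 12 mm in -x of bar_grip; axes as there. From the centre line the jaws reach 93 mm to +y, the handle 111 mm and the trigger 83 mm to -y.
- fixed_pad (a point): Middle of the gripping face of the orange pad on the clamp's fixed jaw, 28 mm (y) by 24 mm high, facing -x of the clamp; it is 56 mm in +x and 76 mm in +y of bar_grip. Clamp axes.
- moving_pad (a point): Middle of the gripping face of the orange sprung pad on the clamp's sliding jaw, 28 by 24 mm, facing +x of the clamp, straight opposite fixed_pad, 84 to 96 mm away at the start. The pad can be pressed back 6 mm into its jaw at 5 N per mm. Clamp axes.
- squeeze (a point): Where to squeeze, fingers closing along the clamp's x: moves with the sliding head, 62 mm in -y of the bar's centre line, 14 mm above the underside. The grey handle, 20 mm wide and 26 mm high, has its back face 31 mm in -x of here; the 14 mm round orange trigger has its front face 31 mm in +x when open, 9 mm when squeezed home (so 62 mm wide open, 40 mm closed). Keep within 8 mm along y.
- jaw (a joint): How far the sliding head has come along the bar to the fixed jaw, m: the pads stand 96 mm minus this apart (plus what the sprung pad is pressed in). A ratchet with 3 mm steps: it only closes, never opens. About 2 N of friction. One full squeeze brings it on about 9 mm while free, less under load.
- trigger (a joint): Clamp's trigger, rad: 0 open (springs back), 0.46 squeezed home. Finger point 46 mm from the pivot. 3 to 5 N squeezes it while the jaws run free; each newton more gives 2 N at the jaws. Once the grip is firm (20 to 25 N on the trigger) it stops short of home, near 0.37. The loose clamp slides and turns as it is pumped, so find it again before each squeeze and, on the work, keep the handle still.
- manifold: White block bolted to the bench, 64 mm long (x), 45 mm high, y from -30 to +18 mm of its origin, steel hose barbs on top up to 56 mm. Origin on the bench under the middle of its length. Free end at x -32 mm; at the other end a steel foot and a pipe reach x +74 mm.
- cover_mid (a point): Centre of the clear loose cover plate, 64 mm long, 12 mm thick, 45 mm high, standing on the bench against the manifold's +y face, ends flush: 24 mm in +y of the manifold's origin, 22.5 mm up. With the manifold it is 60 mm thick. Axes as the manifold's.
- cover: The clear cover plate; origin in the middle of its underside, 22.5 mm below cover_mid.
- rack_mid (a point): Blue rack of vials, 112 mm by 46 mm, 56 mm high, loose; the point is in the middle, 28 mm up. A bystander.
- bottle_mid (a point): Amber bottle, 60 mm across, 150 mm high, loose; the point is half-way up. A bystander.
- beaker_mid (a point): Glass beaker, 72 mm across, 95 mm high, loose; the point is half-way up. A bystander.
Not all that is in view belongs to the job. Leave any green or yellow look-alike of the manifold alone.

How it is judged:
On the way, in this order (a step that is already met when the one before it is completed fails the run):
1. the clamp, in the hand, is lowered flat to within 8 mm of the bench round the work: fixed pad beyond the manifold, sliding pad beyond the cover (contact force between the fingers and clamp above 1 N and height (world z) of clamp below 0.008 m and angle between clamp's own z axis and vertical below 0.12 rad and y of moving_pad in the frame of manifold above 0.03 m and y of fixed_pad in the frame of manifold below -0.03 m and x of moving_pad in the frame of cover_mid between -0.016 and 0.016 m), for 0.05 s.
2. it is let go, lying on the bench round the work, jaws still clear of it (contact force between the fingers and clamp below 0.2 N and height (world z) of clamp below 0.003 m and value of joint jaw below 0.028 m and contact force between clamp and cover below 3 N and value of joint trigger below 0.06 rad), for 0.2 s.
3. the trigger is squeezed hard with the jaws bearing on the work (value of joint trigger above 0.06 rad and contact force between the fingers and clamp above 5 N and contact force between clamp and cover above 12 N and contact force between clamp and manifold above 12 N), for 0.05 s.
At the end, for the whole second after the job is handed in: Clamp flat on the bench, square to the manifold (0.15 rad), pads within 16 mm of the cover's middle, pressing cover and manifold with over 12 N each; trigger open (under 0.06 rad), hand off; cover upright, against the manifold (2.5 mm), ends flush within 5 mm; nothing moving (contact force between clamp and cover above 12 N and contact force between each of clamp, cover and manifold above 12 N and value of joint trigger below 0.06 rad and contact force between the fingers and clamp below 0.2 N and height (world z) of clamp below 0.005 m and angle between clamp's own z axis and vertical below 0.08 rad and angle between the x axis of clamp and the y axis of manifold, either way round below 0.15 rad and x of moving_pad in the frame of cover_mid between -0.016 and 0.016 m and x of cover_mid in the frame of manifold between -0.005 and 0.005 m and y of cover_mid in the frame of manifold below 0.0265 m and angle between cover's own z axis and vertical below 0.06 rad and height (world z) of cover below 0.004 m and linear speed of clamp below 0.01 m/s); the robot touches nothing.
It fails at once if the cover is knocked out of place (angle between cover's own z axis and vertical above 0.2 rad or horizontal distance between cover_mid and manifold above 0.036 m).
It fails at once if the vial rack is shifted or tipped (distance of rack_mid from where it was at the start of the episode above 0.02 m or angle between rack_mid's own z axis and vertical above 0.3 rad).
It fails at once if the bottle is shifted or tipped (distance of bottle_mid from where it was at the start of the episode above 0.02 m or angle between bottle_mid's own z axis and vertical above 0.3 rad).
It fails at once if the beaker is shifted or tipped (distance of beaker_mid from where it was at the start of the episode above 0.02 m or angle between beaker_mid's own z axis and vertical above 0.3 rad).
It also fails if it takes over 72 s, if anything falls off the work surface, if the arm or the gripper's body presses on something with over 40 N, if the wrist force passes 120 N, or if a joint passes its speed limit or range.

## Robot

A 6-joint arm with a two-finger parallel gripper is mounted at the origin on the work surface. World frame = base frame: x ahead of the robot, y to its left, z up, the work surface at z = 0. Lengths are in m, angles in rad, forces in N, time in s.
With the tool pointing down it reaches from about 0.35 to 0.85 m from the base axis. Payload 8.1 kg.
Tool frame: the origin (TCP) lies between the finger pads; the fingertips stand 11 mm ahead of it and the grasp point (between the pads) lies 8 mm behind it; y points along the fingers, z is the direction in which the jaws open and shut, and the axes are right-handed (so a half turn about y gives the same grasp; the last joint's range is limited). The gripper opens to 93 mm and grips with 3 to 60 N. Pads are 15 mm wide; open, the fingers measure 128 mm over their backs; the gripper's body (75 mm by 188 mm) begins 65 mm behind the grasp point.
Start: joints at [-1.203, 0.13, 1.488, -0, 1.523, -0.085], TCP at [0.263, -0.54, 0.23] pointing down, gripper open.
Joint ranges: [-2.96, 2.96], [-0.89, 2.26], [0.02, 2.5], [-1.34, 4.48], [0, 2.73], [-2.66, 2.66]. Speed limits (rad/s): [2.39, 2.39, 2.79, 3.14, 3.14, 3.14].

## Interface

Orientations are given as a unit quaternion [x, y, z, w].
In Python, from rig import manip gives the robot as it stands. The module is installed in compiled form; this text tells all that it offers.
- The arm moves only by the tool send_rows, never from a script. Its argument "deltas" is a list of rows, each a list of 5 numbers: the shift along the tool's x, y, z in m, then the turn about the tool's y in degrees, then the opening, from 0 (shut) to 1 (fully open). In form: [[tx, ty, tz, twist, fingers], ...]. A call has 1 to 12 rows; each row is the pose to reach, as a shift and turn from the pose commanded when the call began, along the tool's axes at that moment; what a row does not reach only later rows make up. A row lasts 1/8 s, in which the tool goes at most 62.5 mm and 10.7 degrees, less where a joint would pass 70% of its speed; a pose out of reach is approached as far as the arm can. A call with a gripper value outside its range is refused whole. The fingers move at their own pace and stop on an object; "squeeze" is the grip in N (left out, the last holds). Time passes only in rows, so rows that repeat a pose let the fingers close. It gives the time, the measured TCP pose, the force and the opening at its end, in the units of the state.
- manip.read_state(): the state, without advancing time (a new reading comes with each control period).
- manip.get_image(name): name is "side" or "top"; returns a dict with "img" (480x640x3 uint8, red, green, blue), "mtx" (3x3 intrinsics, pixels), "cam_to_world" (4x4, takes a point from camera to world coordinates). Camera axes: x right, y up, looking along -z (the intrinsics and any distortion apply to the point x, -y, -z); pixel columns grow to the right and rows downward; lengths in m; the calibration is good to about 2 mm. A picture is of the moment at which its call begins. There is no depth.
- manip.job_done(): hands the job in, once; it reports no verdict.
Trained networks look in the newest picture that a camera, given by its name, has taken for a name from the list of things; names that differ only in an ending like _2 or _b are one class to them, and where a whole thing is asked for, a point or a joint stands for the part that bears it (a point fixed in the world has none). Each returns a list of dicts, best first, with "p" (0 to 1); they miss things now and then, are a little off and sometimes report something else, mostly with a low value. They report only what shows in the picture. A call takes as long as a camera call. They do not tell look-alikes from the thing itself.
- manip.outline_of(camera, label): "pixels" (480x640 bool, what is visible of it) and "rect" ([left, top, right, bottom] in pixels, round what is visible of it).
The state is a dict: "time": time; "joints": joint angles; "qvel": joint speeds; "joint_efforts": joint torques, N m; "eef_pos": TCP position; "orientation": TCP orientation; "ft_force": force on the tool from outside, world axes, zero at the start; "wrist_torque": the same for the moment, N m; "finger_gap": finger opening in m.
Only numpy, scipy, OpenCV 4.12 (cv2) and the standard library are available. Lean on these libraries where they do the work, as an engineer would, in place of code of your own. Each camera call takes 0.05 s, during which the arm holds its last target.

## Working session

There is one attempt and no reset: what is moved stays moved. The work goes in short steps, Python scripts to look and compute and a tool call to move; the robot and the scene stay as the last step left them, time stands still between calls to the robot, and variables do not carry over. Pictures are saved under pics/ and viewed, and the job is handed in when it is done.

Besides the shell and the picture viewer there is one more tool, called after "Request:" as name(argument=value, ...), one argument or row to a line, values as JSON. send_rows: Moves the arm, as the interface text tells. Its arguments: {"type":"object","properties":{"deltas":{"type":"array","items":{"type":"array","items":{"type":"number"}}},"squeeze":{"type":"number"}},"required":["deltas"]}

```bash
mkdir -p pics; ls; python3 - <<'E'
from rig import manip
import cv2
s=manip.read_state(); print(s)
for n in ("top","side"):
    d=manip.get_image(n); cv2.imwrite(f"pics/{n}0.png",d["img"][:,:,::-1]); print(n,d["mtx"],d["cam_to_world"],[k for k in d])
E
```

```text
pics
{'time': 0.0, 'joints': array([-1.20340200e+00,  1.31149321e-01,  1.48923155e+00, -4.85693255e-05,
        1.52299825e+00, -8.53799308e-02]), 'qvel': array([-2.32828625e-04, -1.12089498e-03, -8.77796998e-05,  9.49788607e-04,
        1.10264771e-05, -2.33503424e-03]), 'joint_efforts': array([-1.89327569e-03, -5.59835172e+01, -4.91766858e+01,  7.66878971e-02,
        3.50643753e-02, -1.63457521e-04]), 'eef_pos': array([ 0.2623008 , -0.53903804,  0.22862071]), 'orientation': array([-0.15882249,  0.6896865 , -0.68844063,  0.158611  ]), 'ft_force': array([-0.01207468, -0.58769816,  0.45630746]), 'wrist_torque': array([ 0.01495269, -0.04204203,  0.04115602]), 'finger_gap': 0.09272863842090794}
top [[479.31500156   0.         316.9883204 ]
 [  0.         479.31500156 239.72407156]
 [  0.           0.           1.        ]] [[-0.02748109  0.99821822 -0.05296392  0.48587983]
 [-0.99955829 -0.02684104  0.01275834 -0.05527485]
 [ 0.011314    0.05329114  0.99851492  1.24259293]
 [ 0.          0.          0.          1.        ]] ['img', 'mtx', 'cam_to_world']
side [[622.96613329   0.         310.29660627]
 [  0.         622.96613329 242.44816376]
 [  0.           0.           1.        ]] [[-0.99244212  0.05881266 -0.1077019   0.38767947]
 [-0.12164552 -0.58705146  0.80035801  1.17007437]
 [-0.01615537  0.80741046  0.5897689   0.9757675 ]
 [ 0.          0.          0.          1.        ]] ['img', 'mtx', 'cam_to_world']
```

View pics/top0.png

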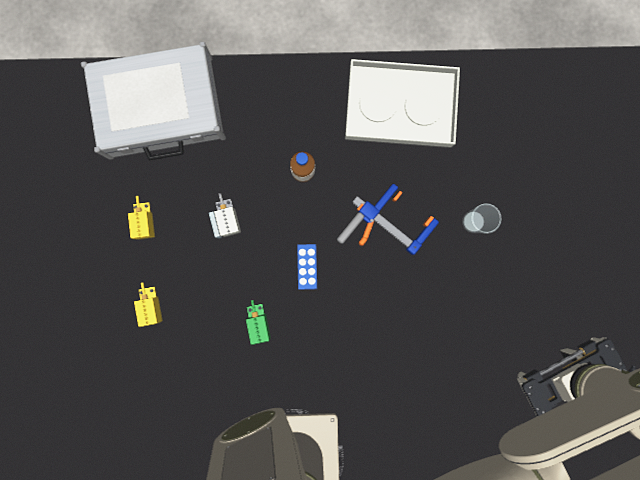

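View pics/side0.png

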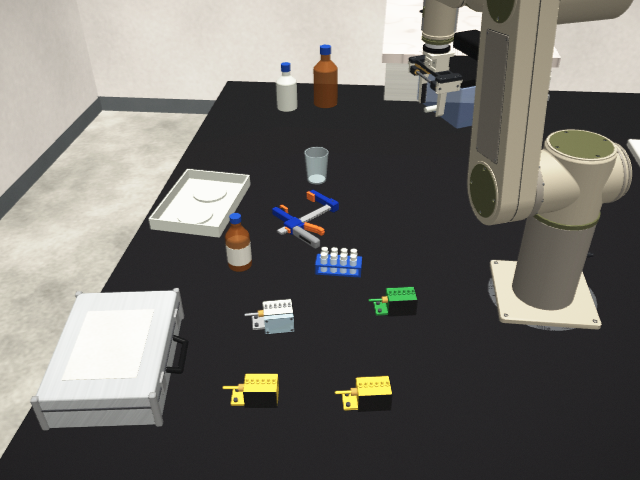

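```bash
cat > h.py <<'E'
from rig import manip
import cv2, numpy as np
def cam(n):
    d=manip.get_image(n); return d
def ray(d,u,v,z):
    K=d["mtx"];T=d["cam_to_world"]
    p=np.linalg.inv(K)@np.array([u,v,1.]); c=np.array([p[0],-p[1],-p[2]])
    w=T[:3,:3]@c; o=T[:3,3]; return o+w*(z-o[2])/w[2]
def proj(d,P):
    P=np.atleast_2d(P);T=d["cam_to_world"];c=(P-T[:3,3])@T[:3,:3]
    q=np.c_[c[:,0],-c[:,1],-c[:,2]]@d["mtx"].T; return q[:,:2]/q[:,2:]
def crop(d,box,s,name):
    l,t,r,b=box; im=d["img"][t:b,l:r,::-1]
    cv2.imwrite(name,cv2.resize(im,None,fx=s,fy=s,interpolation=cv2.INTER_CUBIC))
E
python3 - <<'E'
from h import *
t=cam("top"); s=cam("side")
crop(t,(200,170,300,245),8,"pics/a.png") 
crop(t,(330,175,450,265),6,"pics/b.png")
crop(s,(230,285,330,345),8,"pics/c.png")
crop(s,(260,180,360,255),8,"pics/d.png")
for d,n in((t,"top"),(s,"side")):
    for l in ("clamp","manifold","cover","rack_mid","bottle_mid","beaker_mid","fixed_pad","moving_pad","bar_grip"):
        for o in manip.outline_of(n,l)[:6]:
            m=o["pixels"]; ys,xs=np.nonzero(m); print(n,l,round(o["p"],2),o["rect"],m.sum(),xs.mean().round(1),ys.mean().round(1))
print(manip.read_state()["time"])
E
```

```text
top clamp 0.81 [338.0, 184.0, 439.4, 255.5] 2044 383.6 221.8
top manifold 0.87 [212.0, 194.4, 238.6, 237.6] 715 225.5 217.5
top manifold 0.75 [243.8, 299.5, 270.9, 345.8] 740 256.3 324.5
top manifold 0.71 [127.6, 202.3, 154.4, 239.2] 792 140.2 220.8
top manifold 0.69 [135.1, 287.0, 162.3, 325.8] 807 147.1 307.1
top cover 0.44 [208.9, 213.8, 219.7, 239.2] 109 214.0 226.3
top rack_mid 0.93 [296.4, 244.1, 317.0, 287.9] 814 306.4 266.1
top bottle_mid 0.59 [285.6, 150.1, 313.5, 180.1] 596 301.7 165.6
top beaker_mid 0.23 [207.9, 211.7, 221.8, 239.2] 188 214.1 225.0
top fixed_pad 0.64 [334.3, 180.6, 435.0, 254.8] 1770 384.4 221.5
top fixed_pad 0.24 [336.4, 183.6, 403.7, 246.4] 922 368.7 213.0
top bar_grip 0.94 [337.7, 181.6, 436.8, 257.0] 1910 383.9 221.4
top bar_grip 0.35 [293.9, 242.2, 318.0, 289.0] 826 306.3 266.1
side clamp 0.84 [273.9, 187.8, 341.0, 244.2] 1524 306.2 218.7
side manifold 0.96 [224.8, 374.9, 278.8, 406.0] 1434 255.6 391.4
side manifold 0.89 [246.3, 302.2, 292.4, 330.1] 620 270.3 311.5
side manifold 0.68 [366.9, 285.4, 420.2, 319.0] 1153 396.2 302.1
side manifold 0.62 [335.3, 375.7, 390.7, 413.8] 1477 368.2 394.5
side bottle_mid 0.95 [225.4, 215.5, 253.7, 275.2] 1172 237.7 245.2
side bottle_mid 0.28 [265.4, 315.7, 296.7, 336.2] 554 279.1 323.7
side beaker_mid 0.69 [305.6, 147.5, 327.1, 186.8] 721 316.6 164.5
side fixed_pad 0.88 [271.2, 188.6, 336.7, 244.6] 1523 306.1 218.7
side bar_grip 0.81 [272.7, 191.8, 342.4, 250.4] 1587 305.6 219.2
1.1
```

View pics/a.png

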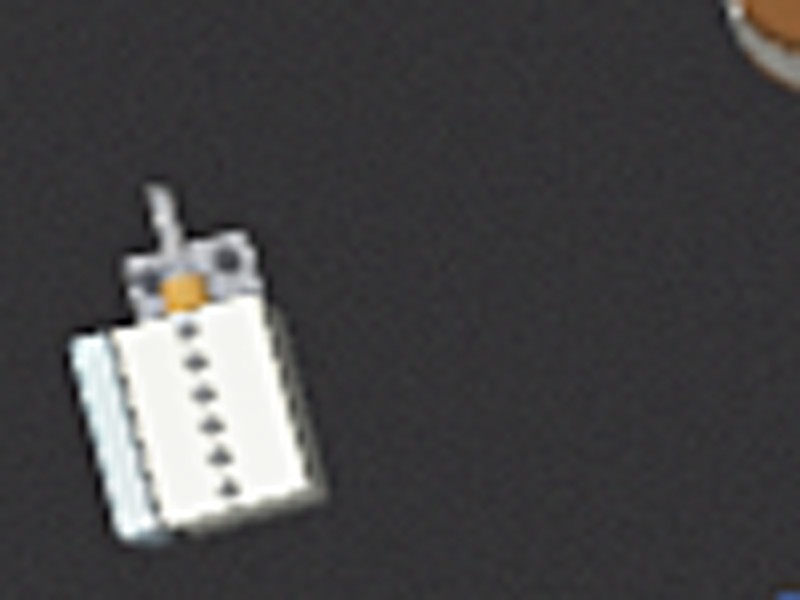

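View pics/b.png

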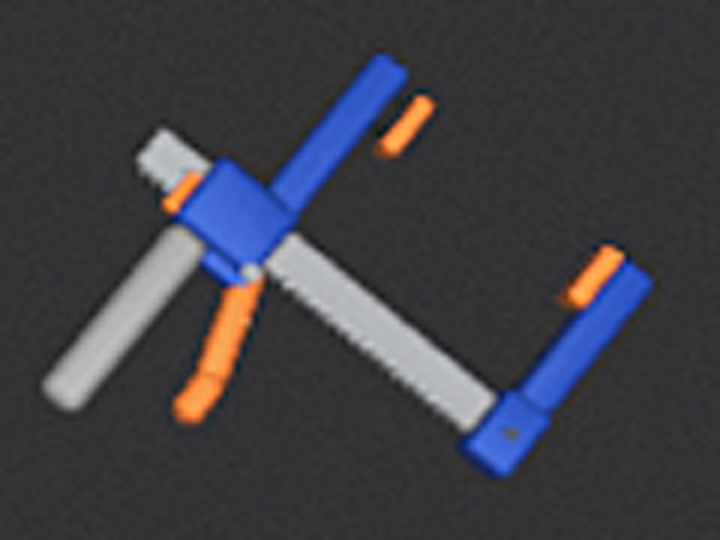

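View pics/c.png

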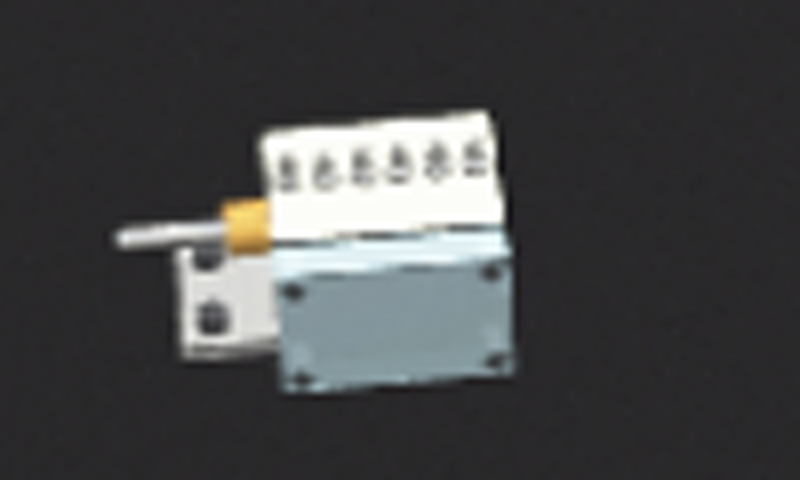

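View pics/d.png

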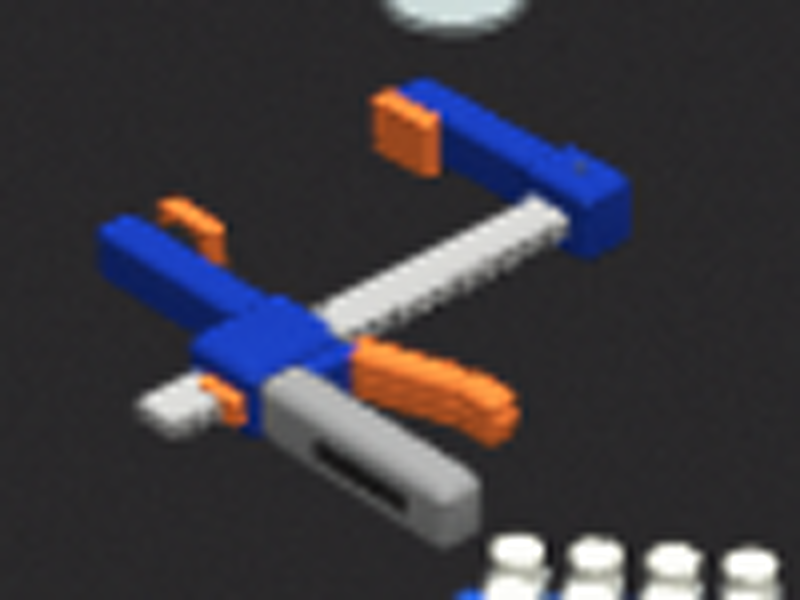

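```bash
cat > fit.py <<'E'
from h import *
from scipy.optimize import least_squares
def R(a): return np.array([[np.cos(a),-np.sin(a),0],[np.sin(a),np.cos(a),0],[0,0,1]])
def o(p,s,ox,oy): return (np.array(p)+.5)/s-.5+np.array([ox,oy])
def fit(obs,x0,joint=False):
    # obs: list (cam, local xyz, uv, usejoint)
    def f(x):
        r=[]
        for d,P,uv,*j in obs:
            P=np.array(P,float)
            if j: P=P+[x[3],0,0]
            r.append((proj(d,R(x[2])@P+[x[0],x[1],0])[0]-uv))
        return np.concatenate(r)
    s=least_squares(f,x0,loss="soft_l1"); return s.x,f(s.x).reshape(-1,2)
E
python3 - <<'E'
from fit import *
t=cam("top"); s=cam("side")
a=lambda *p:o(p,8,200,170); b=lambda *p:o(p,6,330,175); c=lambda *p:o(p,8,230,285); e=lambda *p:o(p,8,260,180)
M=[(t,(.032,.030,.045),a(72,340)),(t,(.032,.018,.045),a(112,332)),(t,(.032,-.030,.045),a(265,295)),(t,(-.032,-.030,.045),a(305,487)),(t,(-.032,.018,.045),a(162,527)),
(s,(.032,.030,.045),c(278,272)),(s,(-.032,.030,.045),c(510,255)),(s,(.032,.030,0),c(285,392)),(s,(-.032,.030,0),c(515,373)),(s,(.032,-.030,.045),c(265,135)),(s,(-.032,-.030,.045),c(486,113)),(s,(-.032,.018,.045),c(503,225))]
x,r=fit(M,[.5,.15,0.2]); print("manifold",x.round(4)); print(r.round(2).tolist())
for k in (t,s):
  xx,rr=fit([m for m in M if m[0] is k],x); print(xx.round(4))
# clamp in bar_grip frame
C=[(t,(-.122,.010,.0175),b(163,127)),(t,(-.122,-.010,.0175),b(137,156)),(t,(.078,.093,.026),b(653,280)),
(t,(.056,.090,.026),b(605,245)),(s,(.056,.090,.026),e(373,92)),(s,(.056,.062,.026),e(440,118)),(s,(.056,.062,.002),e(440,178)),(s,(.056,.090,.002),e(373,150)),
(t,(-.040,.090,.026),b(436,100),1),(t,(-.040,.062,.026),b(393,157),1),(s,(-.040,.062,.026),e(225,233),1)]
x,r=fit(C,[.5,-.2,-2.4,0.005]); print("clamp grip",x.round(4)); print(r.round(2).tolist())
for k in (t,s):
  xx,rr=fit([m for m in C if m[0] is k],x); print(xx.round(4))
for l,d,u,v in (("rack",t,306.5,266.5),):print(l,ray(d,u,v,.05))
np.save("cl.npy",x)
# overlay
im=t["img"][:,:,::-1].copy()
for P in ((0,0,.0175),(.056,.076,.014),(-.122,0,.0175),(.061,0,.0175)):
  q=proj(t,R(x[2])@np.array(P)+[x[0],x[1],0])[0]; cv2.circle(im,(int(q[0]+.5),int(q[1]+.5)),1,(0,255,0),-1)
cv2.imwrite("pics/e.png",cv2.resize(im[170:270,320:450],None,fx=6,fy=6))
E
```

```text
manifold [0.6002 0.161  0.2379]
[[0.5, 0.7], [0.15, 0.45], [-0.39, 0.1], [1.1, 0.68], [0.35, 0.7], [-0.74, 0.68], [-0.4, 0.12], [-0.38, 0.61], [-0.36, 0.29], [-0.59, -0.43], [0.13, -0.21], [-0.03, 0.15]]
[0.6015 0.1619 0.2213]
[0.5996 0.1603 0.24  ]
clamp grip [ 5.7280e-01 -2.6230e-01 -2.3018e+00 -3.0000e-04]
[[0.68, -0.1], [0.01, 0.95], [0.08, -0.24], [0.72, 0.92], [0.28, 1.03], [-1.73, 1.53], [-1.62, 1.07], [0.45, 0.78], [-0.03, 0.82], [0.15, -0.4], [-0.71, -0.5]]
[ 5.738e-01 -2.613e-01 -2.303e+00  6.000e-04]
[ 0.5643 -0.2708 -2.2193 -0.0081]
rack [ 0.48326293 -0.04263948  0.05      ]
```

View pics/e.png

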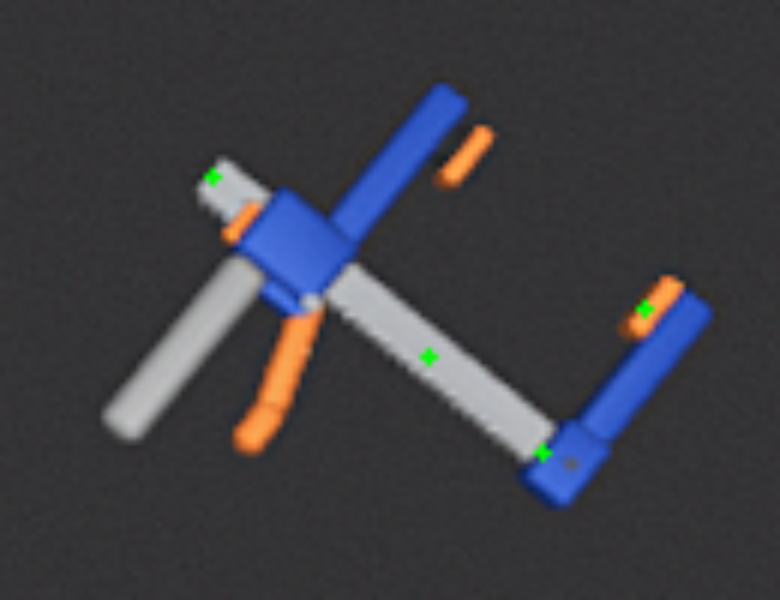

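```bash
cat > mv.py <<'E'
from h import *
from scipy.spatial.transform import Rotation as Ro
def state():
    s=manip.read_state(); A=Ro.from_quat(s["orientation"]).as_matrix(); return s,A
def plan(target_tcp,zyaw):
    """shift in tool axes, twist deg for tool z yaw (mod pi)"""
    s,A=state(); d=A.T@(np.array(target_tcp)-s["eef_pos"])
    cur=np.arctan2(A[1,2],A[0,2]); dy=(zyaw-cur+np.pi/2)%np.pi-np.pi/2
    print("t",round(s["time"],2),"pos",s["eef_pos"].round(4),"gap",round(s["finger_gap"],4),"F",s["ft_force"].round(1),"j6",s["joints"][5].round(2),"shift",d.round(4),"zyaw",cur.round(3),"twist",(-np.degrees(dy)*np.sign(-A[2,1])).round(1),"tooly",A[:,1].round(3))
E
python3 - <<'E'
from mv import *
s,A=state(); print(A.round(3))
plan([.5735,-.2617,.12],-2.302+np.pi/2)
plan([.5735,-.2617,.014],-2.302+np.pi/2)
t=cam("top");
for u,v,z in ((301.7,159,.15),(306.5,266.5,.056),(487,218,.0)): print(ray(t,u,v,z))
E
```

```text
[[-0.899  0.     0.437]
 [-0.437  0.    -0.899]
 [-0.    -1.    -0.   ]]
t 1.2 pos [ 0.2625 -0.5395  0.2296] gap 0.0929 F [0.7 0.2 0.6] j6 -0.09 shift [-0.4012  0.1096 -0.1138] zyaw -1.118 twist -22.2 tooly [ 0.  0. -1.]
t 1.2 pos [ 0.2625 -0.5395  0.2296] gap 0.0929 F [0.7 0.2 0.6] j6 -0.09 shift [-0.4012  0.2156 -0.1138] zyaw -1.118 twist -22.2 tooly [ 0.  0. -1.]
[ 0.73086138 -0.0391566   0.15      ]
[ 0.4832761  -0.04270304  0.056     ]
[ 0.59667496 -0.51684203  0.        ]
```

Request:
send_rows(
  deltas=[
    [-0.05,0,-0.014,-3,0.6],
    [-0.1,0,-0.028,-6,0.6],
    [-0.15,0.01,-0.043,-9,0.6],
    [-0.2,0.02,-0.057,-12,0.6],
    [-0.25,0.04,-0.071,-15,0.6],
    [-0.3,0.06,-0.085,-18,0.6],
    [-0.35,0.08,-0.1,-20,0.6],
    [-0.385,0.1,-0.11,-22.2,0.6],
    [-0.4012,0.12,-0.1138,-22.2,0.6],
    [-0.4012,0.13,-0.1138,-22.2,0.6],
    [-0.4012,0.13,-0.1138,-22.2,0.6],
  ],
)

```text
time: 2.62
eef_pos: [0.572, -0.2625, 0.0986]
orientation: [-0.289, 0.646, -0.645, 0.287]
ft_force: [-0.8, -0.1, -0.3]
finger_gap: 0.0558
```

```bash
python3 - <<'E'
from mv import *
plan([.5735,-.2617,.014],-2.302+np.pi/2)
t=cam("top");s=cam("side")
crop(t,(320,160,460,265),5,"pics/f.png");crop(s,(240,150,380,255),5,"pics/g.png")
E
```

```text
t 2.62 pos [ 0.572  -0.2625  0.0986] gap 0.0558 F [-0.8 -0.1 -0.3] j6 0.22 shift [-0.0016  0.0846  0.0007] zyaw -0.732 twist -0.0 tooly [-0.002  0.001 -1.   ]
```

View pics/f.png

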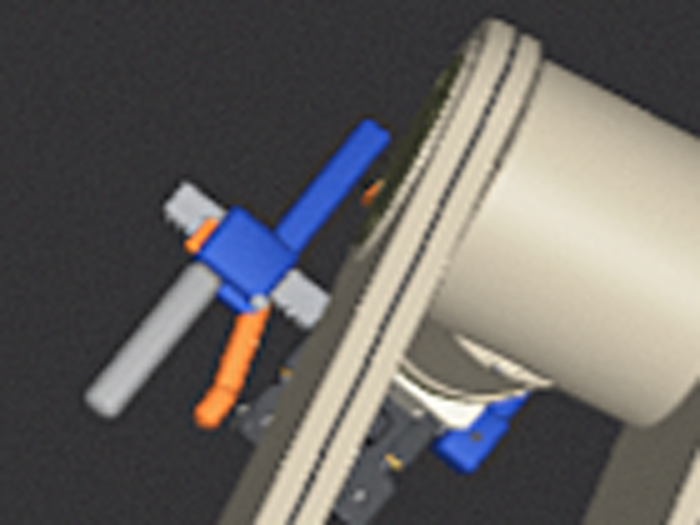

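View pics/g.png

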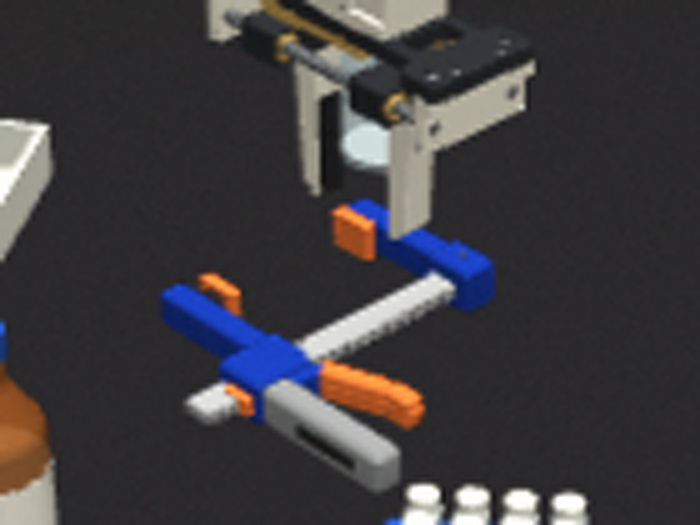

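Request:
send_rows(
  deltas=[
    [-0.001,0.03,0,0,0.6],
    [-0.0016,0.06,0.0007,0,0.6],
    [-0.0016,0.08,0.0007,0,0.6],
    [-0.0016,0.084,0.0007,0,0.6],
    [-0.0016,0.084,0.0007,0,0.6],
    [-0.0016,0.084,0.0007,0,0],
  ],
  squeeze=50,
)

```text
time: 3.48
eef_pos: [0.5761, -0.2616, 0.0172]
orientation: [0.288, -0.645, 0.646, -0.289]
ft_force: [0.4, 0.6, 0.3]
finger_gap: 0.0497
```

Request:
send_rows(
  deltas=[
    [0,0,0,0,0],
    [0,0,0,0,0],
    [0,0,0,0,0],
    [0,-0.02,0,0,0],
    [0,-0.05,0,0,0],
    [0,-0.08,0,0,0],
    [0,-0.1,0,0,0],
    [0,-0.12,0,0,0],
    [0,-0.13,0,0,0],
    [0,-0.13,0,0,0],
  ],
  squeeze=50,
)

```text
time: 4.72
eef_pos: [0.5754, -0.2611, 0.1462]
orientation: [0.288, -0.645, 0.646, -0.289]
ft_force: [-0.3, -0.0, -5.9]
finger_gap: 0.0195
```

```bash
python3 - <<'E'
from mv import *
plan([.5735,-.2617,.014],-1.34+np.pi/2)
t=cam("top");s=cam("side")
crop(t,(320,160,460,265),5,"pics/h.png");crop(s,(230,110,390,230),5,"pics/i.png")
E
```

```text
t 4.72 pos [ 0.5754 -0.2611  0.1462] gap 0.0195 F [-0.3 -0.  -5.9] j6 0.22 shift [ 0.0017  0.1322 -0.0012] zyaw -0.731 twist -55.1 tooly [ 0.001 -0.    -1.   ]
```

View pics/h.png

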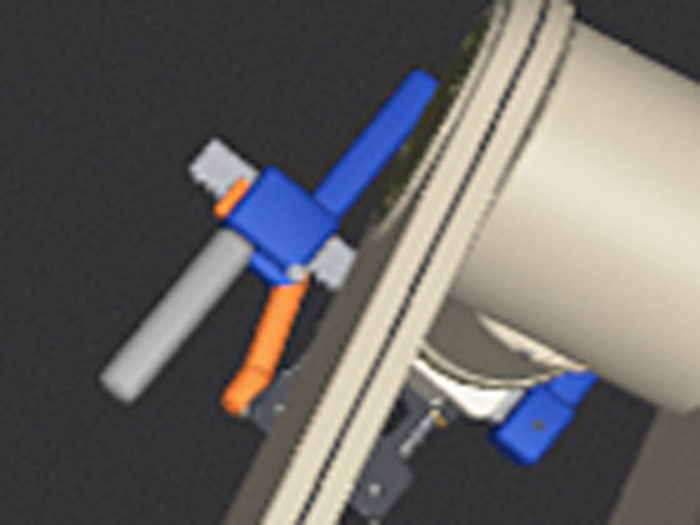

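View pics/i.png

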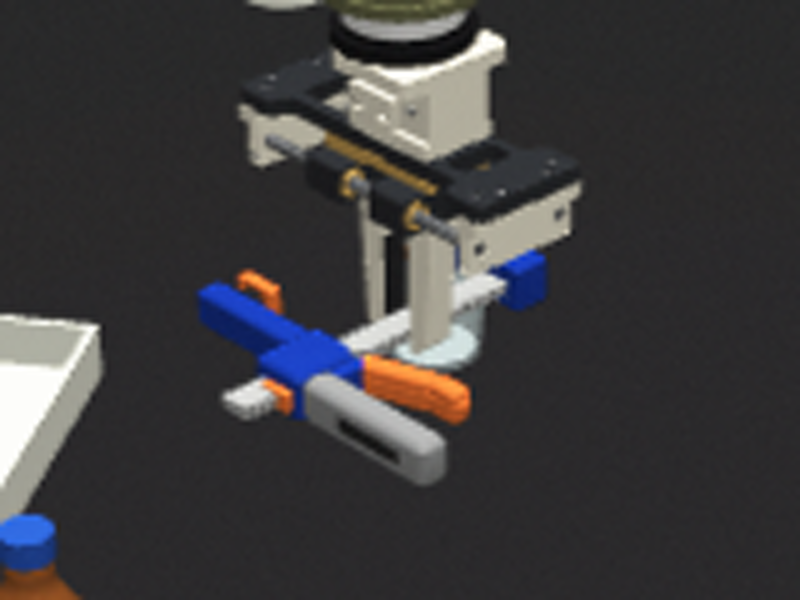

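```bash
python3 - <<'E'
from mv import *
from fit import R
g=R(.232)@np.array([-.076,.005,0])+[.6008,.1612,0]; print(g)
plan([g[0],g[1],.146],.232)
E
```

```text
[0.52568653 0.14859179 0.        ]
t 4.83 pos [ 0.5745 -0.2607  0.1445] gap 0.0188 F [ 0.1 -0.  -5.3] j6 0.22 shift [-0.2722 -0.0011 -0.3095] zyaw -0.731 twist -55.1 tooly [-0.001  0.001 -1.   ]
```

Request:
send_rows(
  deltas=[
    [-0.014,-0.003,-0.016,-3,0],
    [-0.041,-0.003,-0.046,-8,0],
    [-0.068,-0.003,-0.077,-14,0],
    [-0.095,-0.003,-0.108,-20,0],
    [-0.122,-0.003,-0.139,-26,0],
    [-0.15,-0.003,-0.17,-32,0],
    [-0.177,-0.003,-0.201,-38,0],
    [-0.204,-0.003,-0.232,-43,0],
    [-0.231,-0.003,-0.263,-48,0],
    [-0.255,-0.003,-0.29,-52,0],
    [-0.268,-0.002,-0.305,-55,0],
    [-0.272,-0.001,-0.3095,-55,0],
  ],
)

```text
time: 6.32
eef_pos: [0.5253, 0.1492, 0.1461]
orientation: [0.555, -0.439, 0.439, -0.554]
ft_force: [-0.2, 0.3, -6.2]
finger_gap: 0.0193
```

Request:
send_rows(
  deltas=[
    [0,0,0,0,0],
    [0,0,0,0,0],
  ],
)

```text
time: 6.58
eef_pos: [0.5263, 0.1471, 0.1466]
orientation: [0.554, -0.44, 0.44, -0.553]
ft_force: [1.6, 0.3, -6.0]
finger_gap: 0.0192
```

```bash
python3 - <<'E'
from mv import *
plan([.5257,.1486,.06],.232)
t=cam("top");s=cam("side")
crop(t,(150,170,290,275),5,"pics/j.png");crop(s,(210,230,370,350),5,"pics/k.png")
E
```

```text
t 6.58 pos [0.5263 0.1471 0.1466] gap 0.0192 F [ 1.6  0.3 -6. ] j6 -0.05 shift [-0.0016  0.0866 -0.0002] zyaw 0.228 twist -0.2 tooly [-0. -0. -1.]
```

View pics/j.png

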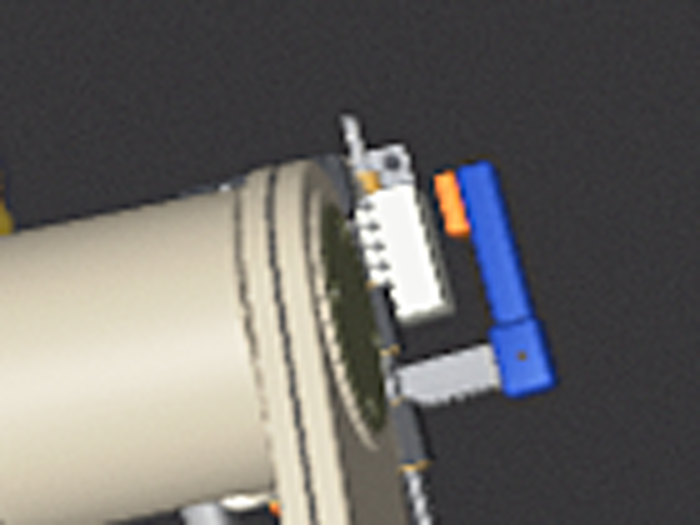

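View pics/k.png

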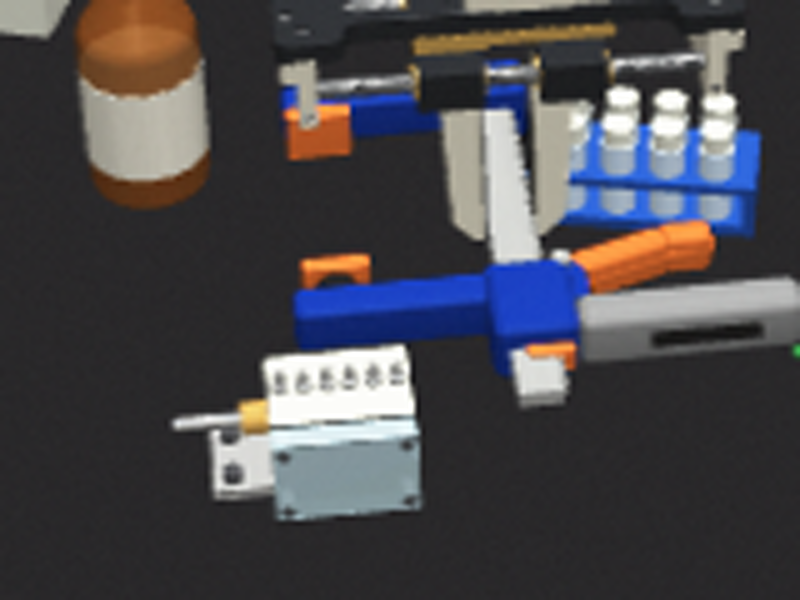

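```bash
python3 - <<'E'
from mv import *
from fit import fit,R,o
t=cam("top");s=cam("side")
a=lambda *p:o(p,5,150,170); b=lambda *p:o(p,5,210,230)
u=.130
C=[(t,(.056,.090,.026+u),a(435,175)),(t,(.056,.062,.026+u),a(449,235)),(t,(.078,.093,.026+u),a(492,161)),
(s,(.056,.090,.026+u),b(287,108)),(s,(.056,.062,.026+u),b(352,104)),(s,(.056,.062,.002+u),b(352,153)),(s,(.056,.090,.002+u),b(288,160)),(s,(-.122,.010,.0105+u),b(520,405)),(s,(-.122,-.010,.0105+u),b(567,402))]
x,r=fit(C,[.526,.148,-1.34]); print(x.round(4)); print(r.round(2).tolist())
for k in(t,s): print(fit([m for m in C if m[0] is k],x)[0].round(4))
E
```

```text
[ 0.5262  0.1407 -1.3329]
[[1.75, 0.62], [2.08, 0.46], [-0.62, -0.35], [-0.19, 2.27], [-0.39, 2.01], [0.1, 0.88], [0.24, 0.54], [-0.58, -0.38], [0.04, -0.69]]
[ 0.5329  0.1545 -1.4581]
[ 0.5262  0.1389 -1.3362]
```

```bash
python3 - <<'E'
from mv import *
from fit import R,o
from scipy.optimize import least_squares
t=cam("top");s=cam("side")
a=lambda *p:o(p,5,150,170); b=lambda *p:o(p,5,210,230)
C=[(t,(.056,.090,.026),a(435,175)),(t,(.056,.062,.026),a(449,235)),(t,(.078,.093,.026),a(492,161)),
(s,(.056,.090,.026),b(287,108)),(s,(.056,.062,.026),b(352,104)),(s,(.056,.062,.002),b(352,153)),(s,(.056,.090,.002),b(288,160)),(s,(-.122,.010,.0105),b(520,405)),(s,(-.122,-.010,.0105),b(567,402))]
def f(x,C=C):
  M=R(x[2])@Ro.from_euler("yx",x[4:6]).as_matrix()
  return np.concatenate([proj(d,M@np.array(P)+[x[0],x[1],x[3]])[0]-uv for d,P,uv in C])
q=least_squares(lambda x:np.r_[f(x),x[4:6]/.03],[.526,.148,-1.34,.13,0,0]); print(q.x.round(4)); print(f(q.x).reshape(-1,2).round(2).tolist())
E
```

```text
[ 0.526   0.1421 -1.3337  0.133  -0.0186  0.0107]
[[0.66, 0.65], [1.01, 0.56], [-1.7, -0.35], [-0.16, 0.93], [-0.32, 0.78], [0.04, -0.42], [0.13, -0.87], [-0.55, -0.16], [0.09, -0.38]]
```

Request:
send_rows(
  deltas=[
    [-0.002,0.02,0,0,0],
    [-0.003,0.04,0,0,0],
    [-0.003,0.06,0,0,0],
    [-0.003,0.07,0,0,0],
    [-0.003,0.07,0,0,0],
  ],
)

```text
time: 7.5
eef_pos: [0.5243, 0.1509, 0.0751]
orientation: [0.555, -0.44, 0.439, -0.553]
ft_force: [0.5, -0.5, -4.6]
finger_gap: 0.0192
```

```bash
python3 - <<'E'
from mv import *
plan([.5257,.1486,.0172],.232)
t=cam("top");s=cam("side")
crop(t,(150,170,290,275),5,"pics/l.png");crop(s,(220,240,340,345),6,"pics/m.png")
E
```

```text
t 7.5 pos [0.5243 0.1509 0.0751] gap 0.0192 F [ 0.5 -0.5 -4.6] j6 -0.04 shift [0.0026 0.0579 0.001 ] zyaw 0.229 twist -0.1 tooly [-0.003 -0.    -1.   ]
```

View pics/l.png

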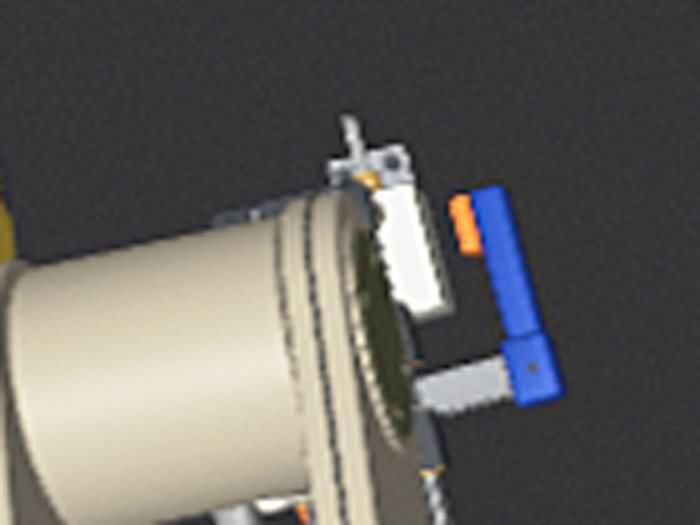

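View pics/m.png

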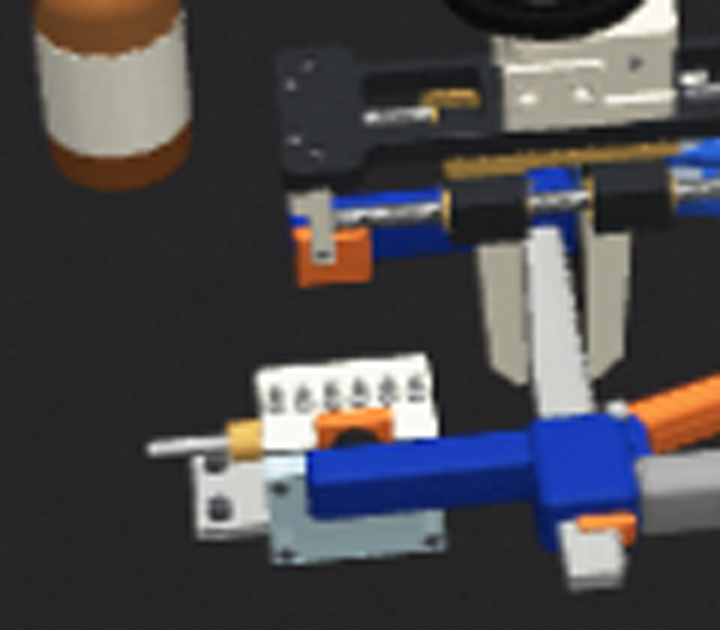

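```bash
python3 - <<'E'
from mv import *
from fit import R,o
from scipy.optimize import least_squares
t=cam("top");s=cam("side")
a=lambda *p:o(p,5,150,170); b=lambda *p:o(p,6,220,240)
C=[(t,(.056,.090,.026),a(450,198)),(t,(.056,.062,.026),a(463,253)),(t,(.078,.093,.026),a(504,187)),
(s,(.056,.062,.026),b(371,231)),(s,(.056,.062,.002),b(372,280)),(s,(.056,.090,.002),b(300,287)),(s,(-.122,.010,.0105),b(570,590)),(s,(-.122,-.010,.0105),b(620,584))]
def f(x,C=C):
  M=R(x[2])
  return np.concatenate([proj(d,M@np.array(P)+[x[0],x[1],x[3]])[0]-uv for d,P,uv in C])
q=least_squares(lambda x:np.r_[f(x),(x[3]-.059)/.004],[.526,.148,-1.34,.06]); x=q.x;print(x.round(4)); print(f(q.x).reshape(-1,2).round(2).tolist())
for M in ((.6008,.1612,.232),(.5996,.1603,.24)):
  print("local grip",(R(-M[2])@(np.array([x[0]-M[0],x[1]-M[1],0]))).round(4))
E
```

```text
[ 0.5245  0.1471 -1.3389  0.0613]
[[0.72, 0.45], [1.01, 0.61], [-1.56, -0.85], [0.04, 0.4], [0.33, 0.42], [-0.01, 0.29], [-0.97, -0.43], [0.45, -0.31]]
local grip [-0.0775  0.0038  0.    ]
local grip [-0.0761  0.005   0.    ]
```

Request:
send_rows(
  deltas=[
    [0,0.02,0,0,0],
    [0,0.04,0,0,0],
    [0,0.052,0,0,0],
    [0,0.056,0,0,0],
    [0,0.058,0,0,0],
    [0,0.058,0,0,0],
  ],
)

```text
time: 8.45
eef_pos: [0.5259, 0.1512, 0.0193]
orientation: [-0.554, 0.439, -0.44, 0.554]
ft_force: [-0.6, -0.2, -5.1]
finger_gap: 0.0193
```

```bash
python3 - <<'E'
from mv import *
plan([.5257,.1486,.0172],.232)
t=cam("top");s=cam("side")
crop(t,(150,170,290,275),5,"pics/n.png");crop(s,(220,240,340,345),6,"pics/o.png")
E
```

```text
t 8.45 pos [0.5259 0.1512 0.0193] gap 0.0193 F [-0.6 -0.2 -5.1] j6 -0.04 shift [ 0.0025  0.0021 -0.0008] zyaw 0.229 twist -0.1 tooly [ 0.001  0.    -1.   ]
```

View pics/n.png

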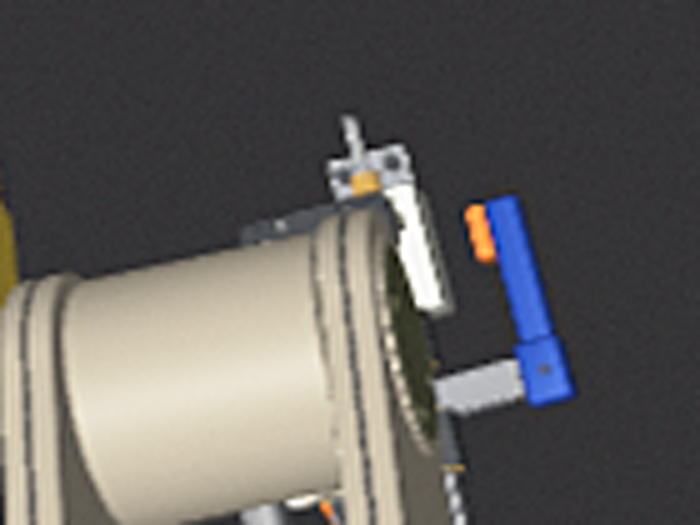

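View pics/o.png

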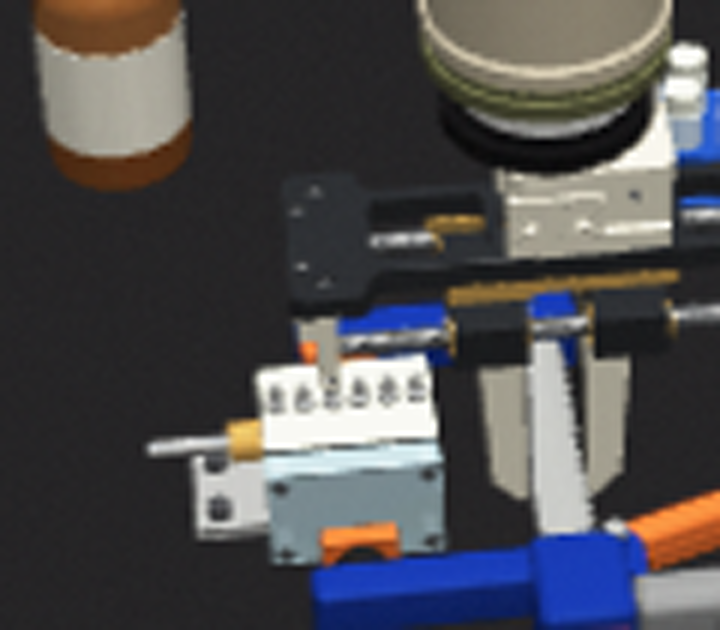

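Request:
send_rows(
  deltas=[
    [0,0.0015,0,0,0],
    [0,0.003,0,0,0],
    [0,0.003,0,0,0],
  ],
)

```text
time: 8.93
eef_pos: [0.5256, 0.1511, 0.0158]
orientation: [-0.554, 0.439, -0.44, 0.554]
ft_force: [0.8, 0.2, -3.1]
finger_gap: 0.0191
```

Request:
send_rows(
  deltas=[
    [0,0.001,0,0,0],
    [0,0.001,0,0,0.1],
    [0,0.001,0,0,0.25],
    [0,0.001,0,0,0.35],
    [0,0.001,0,0,0.35],
    [0,0.001,0,0,0.35],
    [0,-0.01,0,0,0.35],
    [0,-0.04,0,0,0.35],
    [0,-0.08,0,0,0.35],
    [0,-0.12,0,0,0.4],
    [0,-0.15,0,0,0.4],
  ],
)

```text
time: 10.3
eef_pos: [0.5261, 0.1512, 0.1687]
orientation: [-0.553, 0.439, -0.44, 0.555]
ft_force: [0.7, 0.2, -0.2]
finger_gap: 0.0371
```

```bash
python3 - <<'E'
from mv import *
plan([.5257,.1486,.0172],.232-np.pi/2)
t=cam("top");s=cam("side")
crop(t,(150,170,290,275),5,"pics/p.png");crop(s,(220,240,360,345),5,"pics/q.png")
E
```

```text
t 10.3 pos [0.5261 0.1512 0.1687] gap 0.0371 F [ 0.7  0.2 -0.2] j6 -0.04 shift [ 0.0025  0.1515 -0.0014] zyaw 0.229 twist 89.9 tooly [ 0.003  0.001 -1.   ]
```

View pics/p.png

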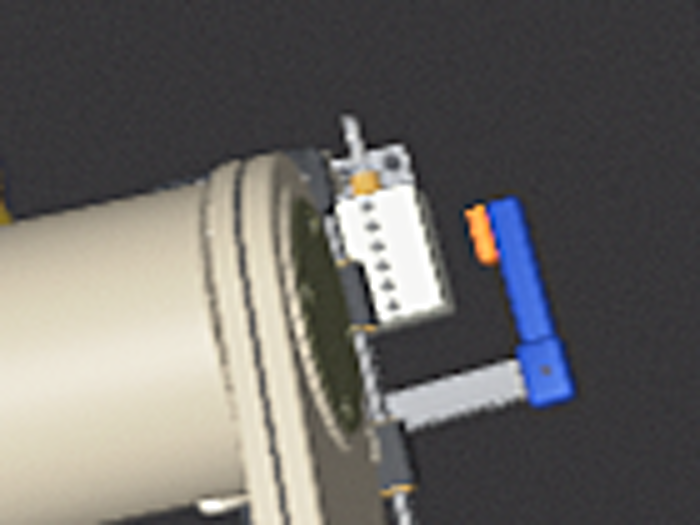

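View pics/q.png

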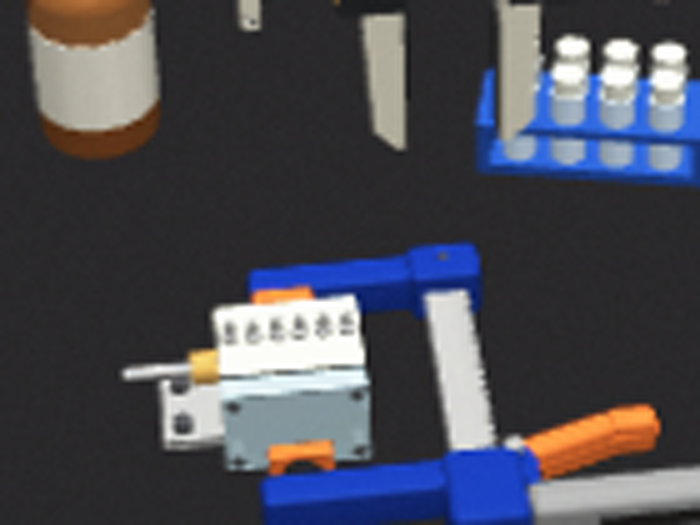

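Request:
send_rows(
  deltas=[
    [0.01,-0.005,0,5,0.7],
    [0.03,-0.01,-0.01,15,1],
    [0.06,-0.02,-0.02,25,1],
    [0.09,-0.02,-0.03,35,1],
    [0.12,-0.02,-0.04,45,1],
    [0.15,-0.02,-0.05,55,1],
    [0.18,-0.02,-0.05,65,1],
    [0.2,-0.02,-0.05,75,1],
    [0.2,-0.02,-0.05,85,1],
    [0.2,-0.02,-0.05,90,1],
    [0.2,-0.02,-0.05,90,1],
  ],
)

```text
time: 11.78
eef_pos: [0.5217, -0.055, 0.1849]
orientation: [-0.081, 0.703, -0.702, 0.081]
ft_force: [-0.0, 0.5, -0.1]
finger_gap: 0.0933
```

```bash
python3 - <<'E'
from mv import *
plan([.45,.15,.15],.232-np.pi/2)
t=cam("top");s=cam("side")
crop(t,(150,185,270,290),6,"pics/r.png");crop(s,(250,270,390,375),5,"pics/s.png")
E
```

```text
t 11.78 pos [ 0.5217 -0.055   0.1849] gap 0.0933 F [-0.   0.5 -0.1] j6 1.14 shift [ 0.0231  0.035  -0.216 ] zyaw -1.341 twist -0.1 tooly [-0.001  0.    -1.   ]
```

View pics/r.png

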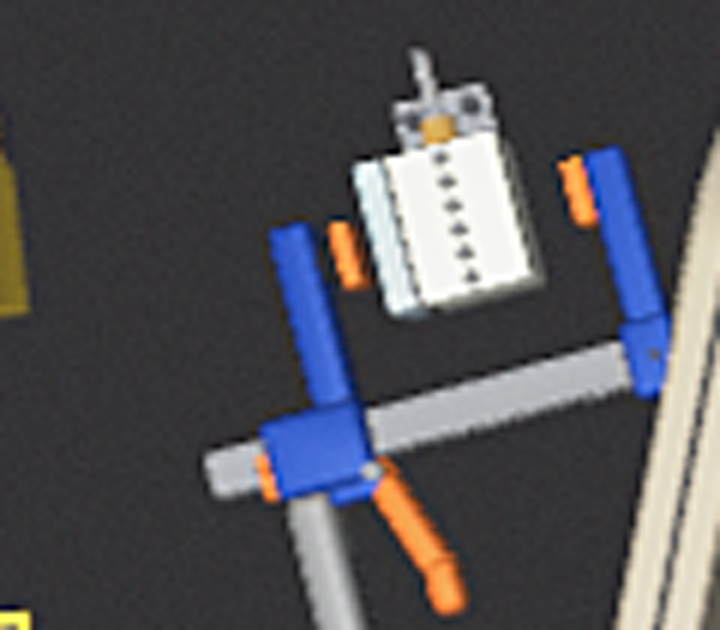

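View pics/s.png

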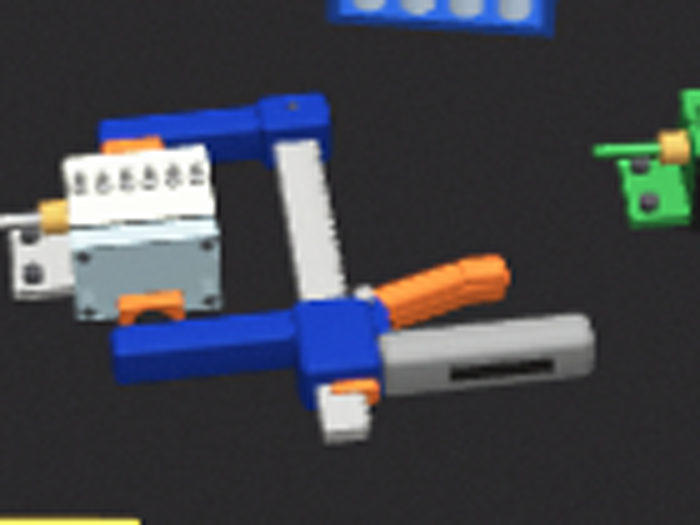

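```bash
python3 - <<'E'
from mv import *
from fit import fit,R,o
t=cam("top");s=cam("side")
a=lambda *p:o(p,6,150,185); b=lambda *p:o(p,5,250,270)
C=[(t,(.056,.090,.026),a(560,158)),(t,(.056,.062,.026),a(575,225)),(t,(.078,.093,.026),a(623,150)),(t,(-.122,.010,.0175),a(205,452)),(t,(-.122,-.010,.0175),a(217,498)),
(t,(-.040,.090,.026),a(350,222),1),(t,(-.040,.062,.026),a(369,284),1),
(s,(-.122,.010,.0105),b(327,442)),(s,(-.122,-.010,.0105),b(369,437)),(s,(.078,.093,.026),b(100,123)),
(s,(-.040,.090,.026),b(120,297),1),(s,(-.040,.062,.026),b(184,291),1)]
x,r=fit(C,[.526,.148,-1.34,0]); print(x.round(4)); print(r.round(2).tolist())
for k in(t,s): print(fit([m for m in C if m[0] is k],x)[0].round(4))
L=lambda P:(R(-x[2])@(P-np.array([x[0],x[1],0])))
for n,p,z in (("hl",(303,560),.014),("hr",(352,560),.014),("trig end",(450,595),.02)):
  print(n,L(ray(t,*a(*p),z)).round(4))
for n,p,z in (("hback top near head",(385,395),.001),("hback end bot",(590,372),.001),("h top far edge",(590,318),.027),("h top near head",(380,335),.027)):
  print(n,L(ray(s,*b(*p),z)).round(4))
for M in ((.6008,.1612,.232),(.5996,.1603,.24)):
  print("local grip",(R(-M[2])@(np.array([x[0]-M[0],x[1]-M[1],0]))).round(4), x[2]+np.pi/2-M[2])
crop(t,(150,225,270,315),6,"pics/t.png")
E
```

```text
[ 0.5246  0.1474 -1.3391  0.0021]
[[0.86, 1.48], [1.11, 0.91], [-1.55, -0.51], [0.48, 0.86], [0.39, 0.8], [-0.01, 0.2], [-0.47, 0.5], [-1.1, 0.6], [-0.02, 0.71], [-1.06, -0.14], [-0.71, -0.36], [-0.69, -0.29]]
[ 0.526   0.1484 -1.3421  0.0033]
[ 5.2320e-01  1.4590e-01 -1.3409e+00 -4.0000e-04]
hl [-0.0945 -0.0424  0.014 ]
hr [-0.0744 -0.0478  0.014 ]
trig end [-0.0368 -0.0728  0.02  ]
hback top near head [-0.0877 -0.0213  0.001 ]
hback end bot [-0.0852 -0.1111  0.001 ]
h top far edge [-0.0786 -0.1113  0.027 ]
h top near head [-0.0775 -0.0205  0.027 ]
local grip [-0.0773  0.0041  0.    ] -0.0002664819459044232
local grip [-0.0759  0.0053  0.    ] -0.008266481945904403
```

View pics/t.png

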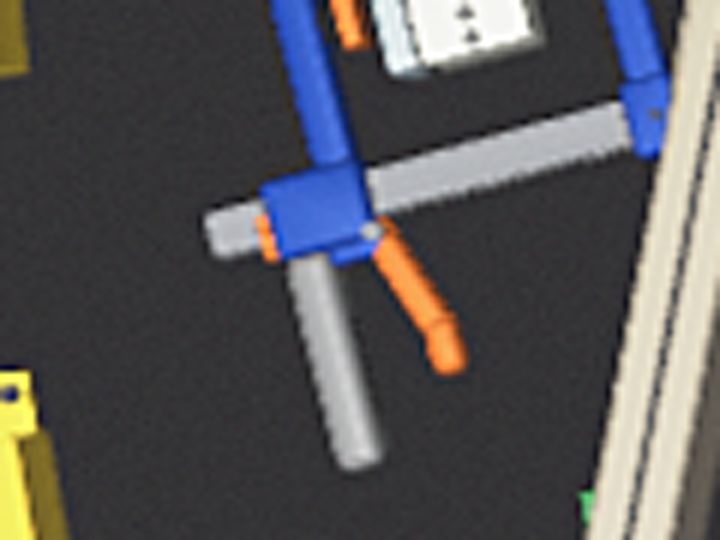

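```bash
python3 - <<'E'
from mv import *
plan([.4502,.1946,.08],.232-np.pi/2)
E
```

```text
t 11.97 pos [ 0.522  -0.0549  0.1854] gap 0.0929 F [ 0.1 -0.2  0.7] j6 1.14 shift [ 0.0127  0.1054 -0.2593] zyaw -1.34 twist -0.0 tooly [-0.  0. -1.]
```

Request:
send_rows(
  deltas=[
    [0.002,0,-0.03,0,1],
    [0.004,0,-0.075,0,1],
    [0.006,0,-0.125,0,1],
    [0.009,0.02,-0.175,0,1],
    [0.011,0.05,-0.22,0,1],
    [0.0127,0.08,-0.25,0,1],
    [0.0127,0.1,-0.2593,0,1],
    [0.0127,0.105,-0.2593,0,1],
    [0.0127,0.105,-0.2593,0,1],
  ],
)

```text
time: 13.1
eef_pos: [0.4511, 0.1942, 0.0809]
orientation: [0.081, -0.702, 0.703, -0.081]
ft_force: [-0.2, -0.2, -0.6]
finger_gap: 0.093
```

```bash
python3 - <<'E'
from mv import *
plan([.4502,.1946,.0145],.232-np.pi/2)
t=cam("top");s=cam("side")
crop(t,(150,185,270,290),6,"pics/u.png");crop(s,(250,270,390,375),5,"pics/v.png")
E
```

```text
t 13.1 pos [0.4511 0.1942 0.0809] gap 0.093 F [-0.2 -0.2 -0.6] j6 1.64 shift [ 0.0007  0.0664 -0.0006] zyaw -1.341 twist -0.1 tooly [ 0. -0. -1.]
```

View pics/u.png

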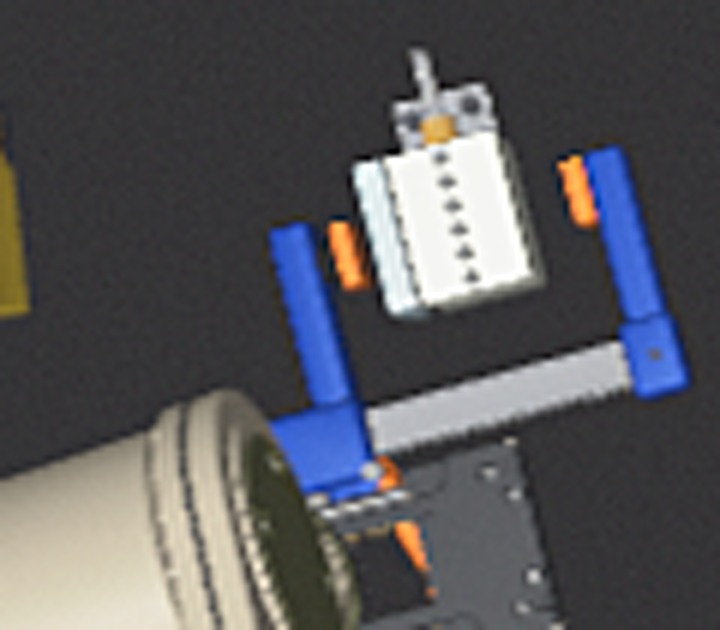

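View pics/v.png

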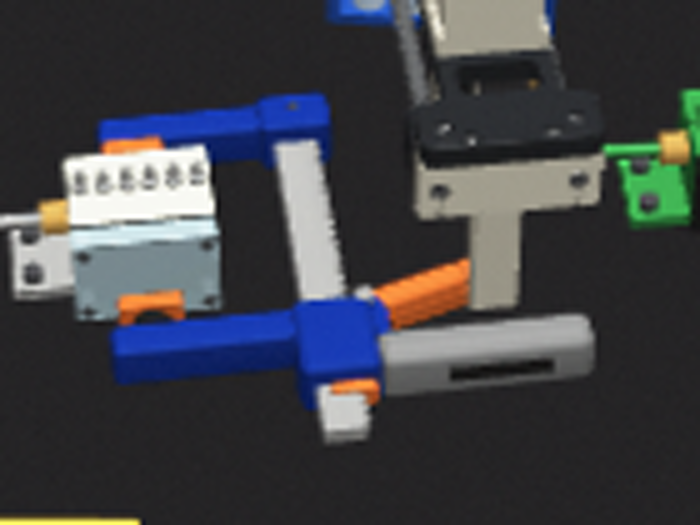

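Request:
send_rows(
  deltas=[
    [0,0.03,0,0,1],
    [0,0.055,0,0,1],
    [0,0.065,0,0,1],
    [0,0.066,0,0,1],
    [0,0.066,0,0,0.8],
    [0,0.066,0,0,0.7],
    [0,0.066,0,0,0.7],
  ],
  squeeze=15,
)

```text
time: 14.08
eef_pos: [0.4514, 0.1947, 0.0154]
orientation: [-0.081, 0.703, -0.702, 0.081]
ft_force: [0.5, 0.4, 0.7]
finger_gap: 0.068
```

```bash
python3 - <<'E'
from mv import *
plan([.4502,.1946,.0145],.232-np.pi/2)
t=cam("top");s=cam("side")
crop(t,(150,185,270,290),6,"pics/w.png");crop(s,(250,270,390,375),5,"pics/x.png")
E
```

```text
t 14.07 pos [0.4514 0.1947 0.0154] gap 0.068 F [0.5 0.4 0.7] j6 1.64 shift [ 0.0012  0.0009 -0.0001] zyaw -1.341 twist -0.1 tooly [ 0.001  0.    -1.   ]
```

View pics/w.png

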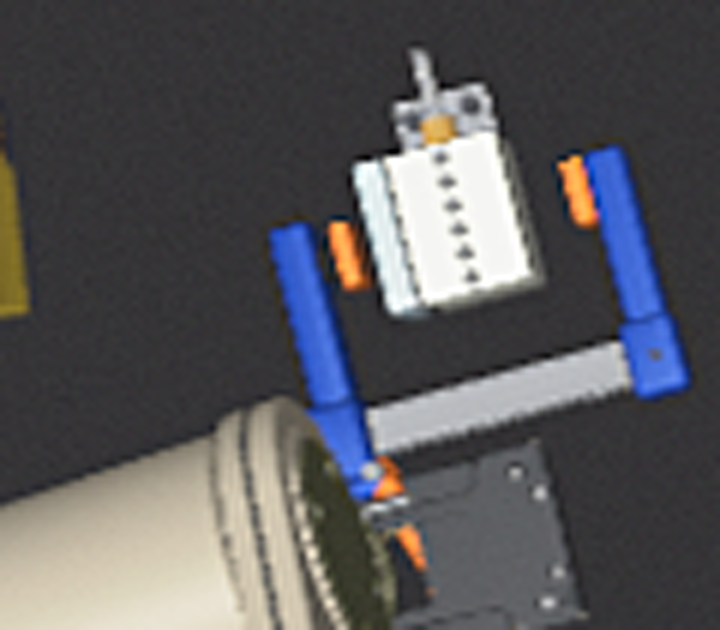

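View pics/x.png

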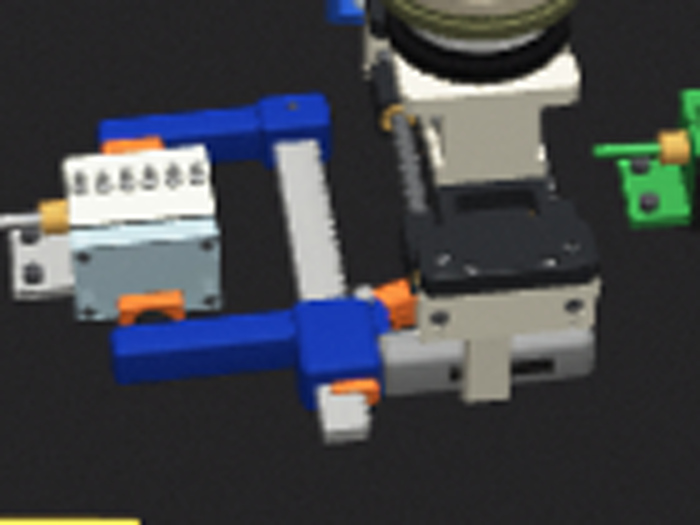

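Request:
send_rows(
  deltas=[
    [0,0,0,0,0.66],
    [0,0,-0.003,0,0.6],
    [0,0,-0.006,0,0.54],
    [0,0,-0.0085,0,0.48],
    [0,0,-0.011,0,0.42],
    [0,0,-0.011,0,0.42],
  ],
  squeeze=15,
)

```text
time: 14.92
eef_pos: [0.448, 0.2056, 0.0144]
orientation: [-0.081, 0.703, -0.702, 0.081]
ft_force: [-2.2, 0.1, -0.5]
finger_gap: 0.0402
```

```bash
cat > look.py <<'E'
import sys
from mv import *
n=sys.argv[1]
plan([.4502,.1946,.0145],.232-np.pi/2)
t=cam("top");s=cam("side")
A=cv2.resize(t["img"][185:275,170:270,::-1],None,fx=4,fy=4,interpolation=cv2.INTER_CUBIC)
B=cv2.resize(s["img"][275:365,260:360,::-1],None,fx=4,fy=4,interpolation=cv2.INTER_CUBIC)
cv2.imwrite(f"pics/{n}.png",np.hstack([A,B]))
E
python3 look.py s1
```

```text
t 14.93 pos [0.448  0.2056 0.0144] gap 0.0402 F [-2.2  0.1 -0.5] j6 1.67 shift [ 0.0004 -0.0001  0.0112] zyaw -1.341 twist -0.1 tooly [-0.  0. -1.]
```

View pics/s1.png

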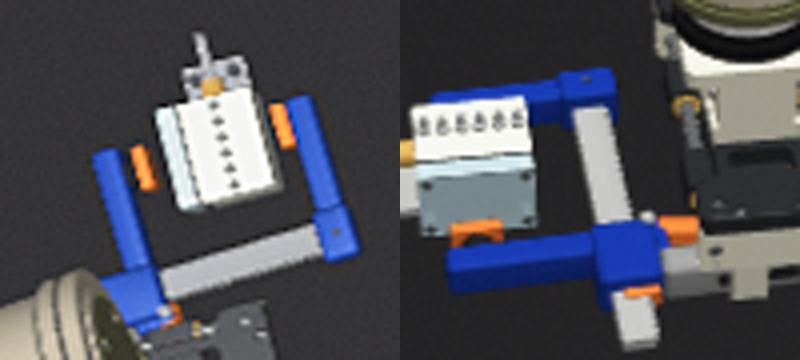

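Request:
send_rows(
  deltas=[
    [0,0,0.003,0,0.48],
    [0,0,0.006,0,0.54],
    [0,0,0.0085,0,0.6],
    [0,0,0.011,0,0.66],
    [0,0,0.011,0,0.71],
    [0,0,0.011,0,0.72],
  ],
)

```text
time: 15.78
eef_pos: [0.4514, 0.1945, 0.0149]
orientation: [0.08, -0.702, 0.702, -0.081]
ft_force: [1.9, -1.9, 0.2]
finger_gap: 0.0667
```

```bash
python3 look.py s2; python3 - <<'E'
from mv import *
t=cam("top"); crop(t,(160,190,270,285),7,"pics/s2t.png")
E
```

```text
t 15.78 pos [0.4514 0.1945 0.0149] gap 0.0667 F [ 1.9 -1.9  0.2] j6 1.64 shift [ 0.0011  0.0004 -0.0004] zyaw -1.342 twist -0.2 tooly [ 0.001  0.    -1.   ]
```

View pics/s2.png

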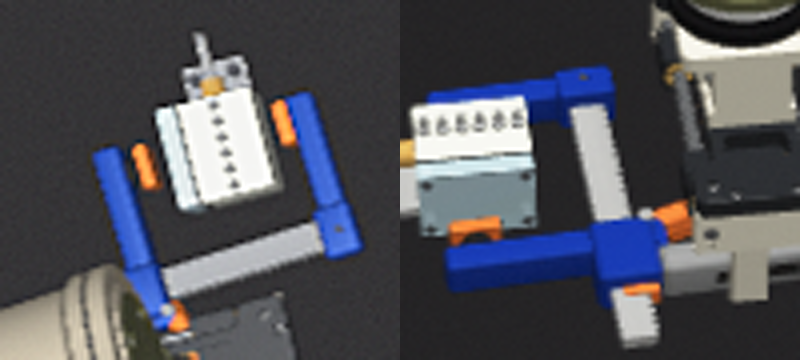

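View pics/s2t.png

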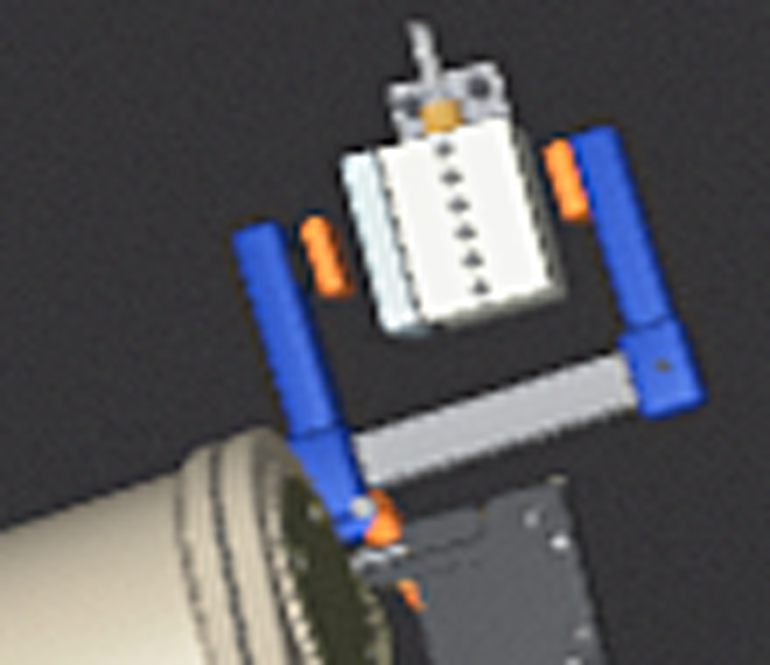

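```bash
cat > cf.py <<'E'
from mv import *
from fit import fit,R,o
def clampfit(C,x0=(.526,.148,-1.34,0.01)):
    x,r=fit(C,list(x0)); print("grip",x.round(4)); print(r.round(1).tolist())
    for M in ((.6008,.1612,.232),(.5996,.1603,.24)):
        G=lambda P:(R(-M[2])@(R(x[2])@np.array(P)+[x[0]-M[0],x[1]-M[1],0]))[:2].round(4)
        print("fixed",G((.056,.076,0)),"moving",G((-.040+x[3],.076,0)),"dyaw",round(x[2]+np.pi/2-M[2],3))
    print("squeeze world",(R(x[2])@np.array([-.065+x[3],-.062,0])+[x[0],x[1],0]).round(4))
    return x
E
python3 - <<'E'
from cf import *
t=cam("top");s=cam("side")
a=lambda *p:o(p,7,160,190); b=lambda *p:o(np.array(p)-[400,0],4,260,275)
C=[(t,(.056,.090,.026),a(545,145)),(t,(.078,.093,.026),a(617,127)),(t,(.056,.062,.026),a(563,218)),
(t,(-.040,.090,.026),a(325,215),1),(t,(-.040,.062,.026),a(349,290),1),
(s,(-.122,.010,.0105),b(624,347)),(s,(-.122,-.010,.0105),b(659,342)),
(s,(-.040,.090,.026),b(450,222),1),(s,(-.040,.062,.026),b(501,219),1)]
clampfit(C)
E
```

```text
grip [ 0.5276  0.1565 -1.2824  0.0109]
[[0.5, 0.4], [-1.9, -0.8], [1.2, 0.4], [-0.1, 0.7], [-0.2, 0.5], [-0.3, 0.2], [0.4, 0.1], [-0.6, 0.1], [-0.6, -0.8]]
fixed [ 0.0067 -0.0394] moving [0.0019 0.0456] dyaw 0.056
fixed [ 0.0078 -0.0388] moving [0.0036 0.0462] dyaw 0.048
squeeze world [0.4528 0.1907 0.    ]
```

Request:
send_rows(
  deltas=[
    [0,0,-0.001,0,0.66],
    [0,0,-0.002,0,0.6],
    [0,0,-0.003,0,0.54],
    [0,0,-0.0045,0,0.48],
    [0,0,-0.006,0,0.42],
    [0,0,-0.006,0,0.4],
  ],
  squeeze=15,
)

```text
time: 16.77
eef_pos: [0.4495, 0.2005, 0.0145]
orientation: [-0.081, 0.702, -0.702, 0.081]
ft_force: [0.1, 0.1, -1.9]
finger_gap: 0.04
```

```bash
python3 look.py s3; python3 - <<'E'
from mv import *
t=cam("top"); crop(t,(160,190,270,285),7,"pics/s3t.png")
E
```

```text
t 16.77 pos [0.4495 0.2005 0.0145] gap 0.04 F [ 0.1  0.1 -1.9] j6 1.66 shift [0.0007 0.     0.0059] zyaw -1.341 twist -0.1 tooly [ 0.  0. -1.]
```

View pics/s3.png

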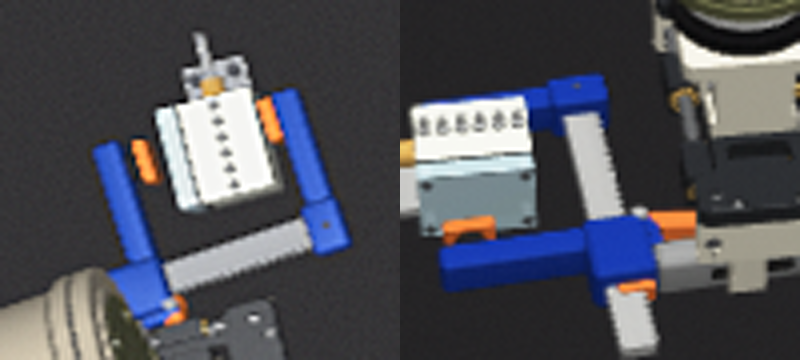

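View pics/s3t.png

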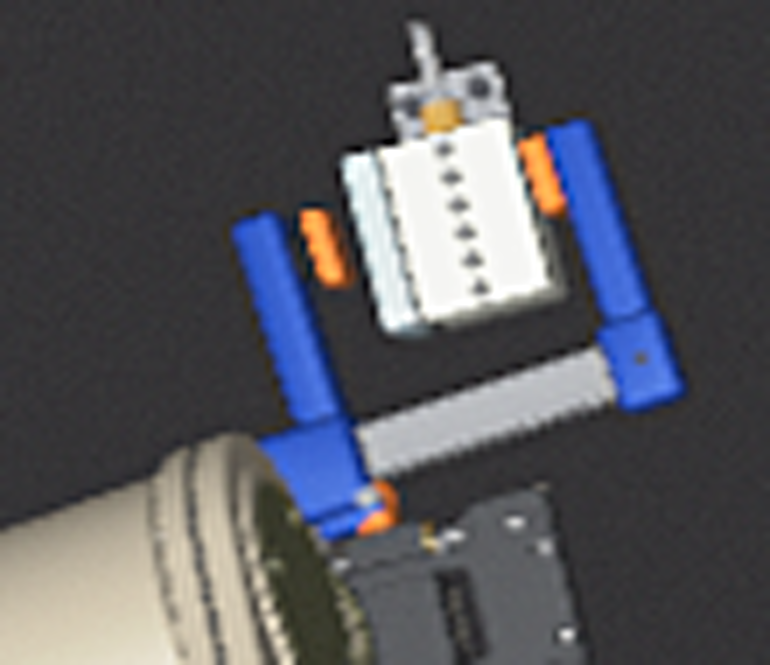

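```bash
python3 - <<'E'
from cf import *
t=cam("top");s=cam("side")
a=lambda *p:o(p,7,160,190); b=lambda *p:o(np.array(p)-[400,0],4,260,275)
C=[(t,(.056,.090,.026),a(520,140)),(t,(.078,.093,.026),a(592,122)),(t,(.056,.062,.026),a(540,212)),
(t,(-.040,.090,.026),a(325,208),1),(t,(-.040,.062,.026),a(349,283),1),
(s,(-.122,.010,.0105),b(622,354)),(s,(-.122,-.010,.0105),b(658,348)),
(s,(-.040,.090,.026),b(444,220),1),(s,(-.040,.062,.026),b(495,216),1)]
clampfit(C)
E
```

```text
grip [ 0.5294  0.1623 -1.2654  0.0187]
[[1.0, 0.3], [-1.4, -1.0], [1.7, 0.4], [-0.0, 0.5], [0.0, 0.1], [-0.0, 0.3], [0.4, 0.4], [-0.5, 0.4], [-0.5, -0.4]]
fixed [ 0.0107 -0.0327] moving [0.005  0.0444] dyaw 0.073
fixed [ 0.0118 -0.0322] moving [0.0067 0.045 ] dyaw 0.065
squeeze world [0.4563 0.1879 0.    ]
```

Request:
send_rows(
  deltas=[
    [0,0,0,0,0.4],
    [0,0,-0.001,1,0.4],
    [0.001,0,-0.002,2,0.4],
    [0.002,0,-0.003,3,0.4],
    [0.003,0,-0.0035,4,0.4],
    [0.0035,0,-0.0035,4.5,0.4],
    [0.0035,0,-0.0035,4.5,0.4],
  ],
  squeeze=40,
)

```text
time: 17.9
eef_pos: [0.4452, 0.2031, 0.0147]
orientation: [-0.053, 0.705, -0.705, 0.053]
ft_force: [0.6, 1.6, -2.3]
finger_gap: 0.0389
```

```bash
python3 look.py s4; python3 - <<'E'
from mv import *
t=cam("top"); crop(t,(160,190,270,285),7,"pics/s4t.png")
E
```

```text
t 17.9 pos [0.4452 0.2031 0.0147] gap 0.0389 F [ 0.6  1.6 -2.3] j6 1.74 shift [-0.0037  0.0002  0.0092] zyaw -1.42 twist -4.7 tooly [-0.  0. -1.]
```

View pics/s4.png

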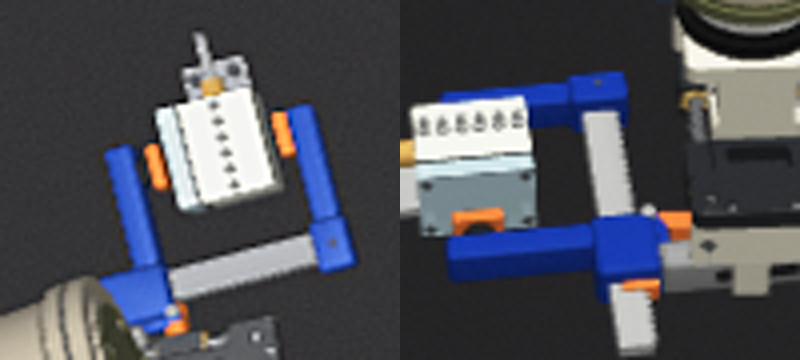

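View pics/s4t.png

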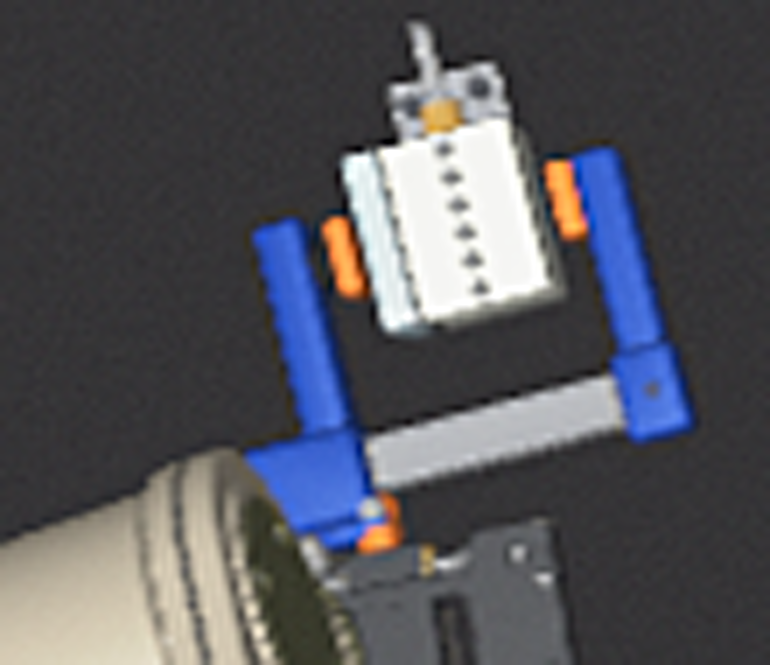

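Request:
send_rows(
  deltas=[
    [0,0,0.002,0,0.46],
    [0,0,0.005,0,0.52],
    [0,0,0.0075,0,0.58],
    [0,0,0.01,0,0.64],
    [0,0,0.011,0,0.7],
    [0,0,0.011,0,0.72],
  ],
  squeeze=15,
)

```text
time: 18.8
eef_pos: [0.4473, 0.1919, 0.0148]
orientation: [0.053, -0.705, 0.705, -0.053]
ft_force: [1.0, -0.7, -0.1]
finger_gap: 0.0667
```

```bash
python3 look.py s5; python3 - <<'E'
from mv import *
t=cam("top"); crop(t,(160,190,270,285),7,"pics/s5t.png")
E
```

```text
t 18.8 pos [0.4473 0.1919 0.0148] gap 0.0667 F [ 1.  -0.7 -0.1] j6 1.72 shift [-0.0033  0.0003 -0.0023] zyaw -1.42 twist -4.7 tooly [ 0.001 -0.    -1.   ]
```

View pics/s5.png

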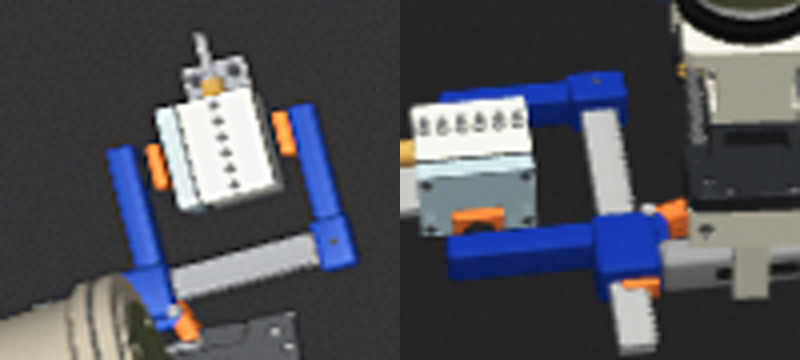

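View pics/s5t.png

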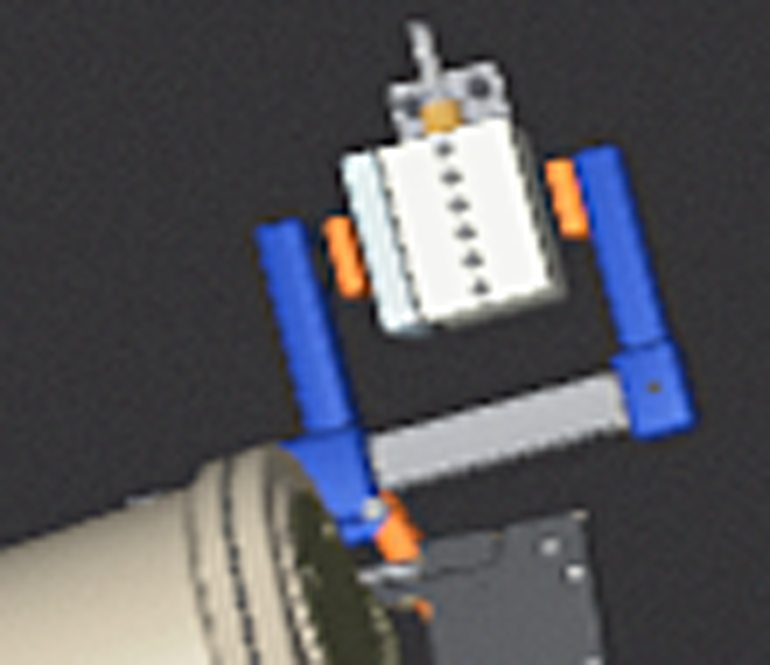

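Request:
send_rows(
  deltas=[
    [0,0,-0.001,0,0.66],
    [0,0,-0.002,0,0.6],
    [0,0,-0.004,0,0.54],
    [0,0,-0.0055,0,0.48],
    [0,0,-0.007,0,0.42],
    [0,0,-0.007,0,0.4],
  ],
  squeeze=15,
)

```text
time: 19.7
eef_pos: [0.4456, 0.1993, 0.0144]
orientation: [-0.053, 0.705, -0.705, 0.053]
ft_force: [-3.2, 1.1, -0.1]
finger_gap: 0.0387
```

```bash
python3 look.py s6; python3 - <<'E'
from mv import *
t=cam("top"); crop(t,(160,190,270,285),7,"pics/s6t.png")
E
```

```text
t 19.7 pos [0.4456 0.1993 0.0144] gap 0.0387 F [-3.2  1.1 -0.1] j6 1.73 shift [-0.0038 -0.0001  0.0053] zyaw -1.42 twist -4.6 tooly [-0.  0. -1.]
```

View pics/s6.png

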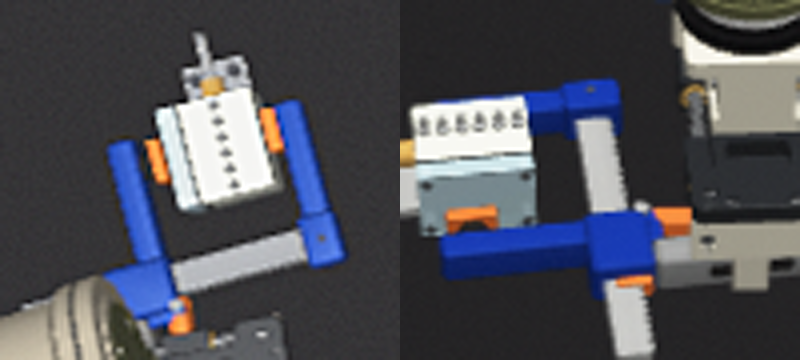

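View pics/s6t.png

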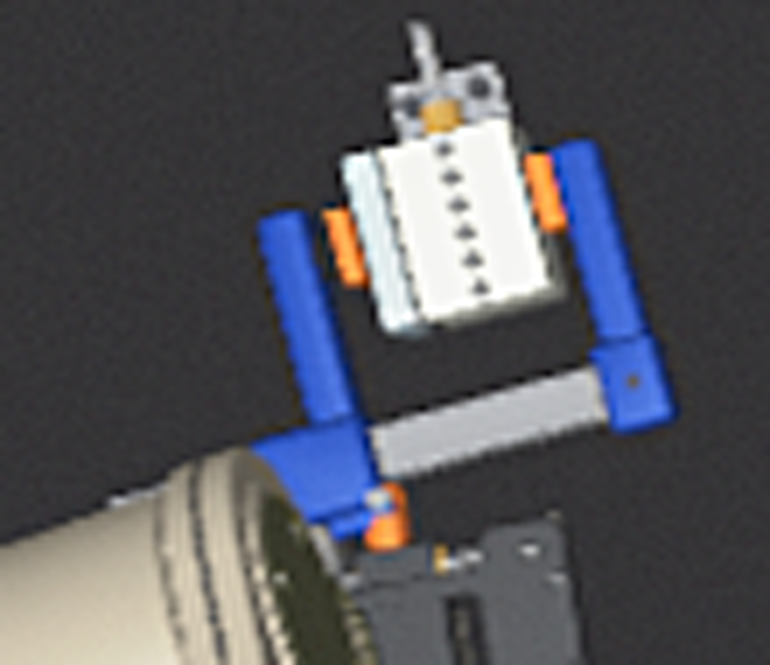

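Request:
send_rows(
  deltas=[
    [0,0,0,0,0.4],
    [0.001,0,0,1,0.4],
    [0.001,0,0,2,0.4],
    [0.001,0,0,2,0.4],
  ],
  squeeze=40,
)

```text
time: 20.35
eef_pos: [0.4454, 0.1991, 0.0149]
orientation: [-0.041, 0.706, -0.706, 0.041]
ft_force: [1.4, 0.8, -1.8]
finger_gap: 0.0383
```

Request:
send_rows(
  deltas=[
    [0,0,0.002,0,0.46],
    [0,0,0.005,0,0.52],
    [0,0,0.0075,0,0.58],
    [0,0,0.01,0,0.64],
    [0,0,0.011,0,0.7],
    [0,0,0.011,0,0.72],
  ],
  squeeze=15,
)

```text
time: 21.1
eef_pos: [0.4464, 0.1878, 0.0148]
orientation: [0.041, -0.706, 0.706, -0.041]
ft_force: [1.5, -0.6, -0.2]
finger_gap: 0.0667
```

```bash
python3 look.py s7; python3 - <<'E'
from mv import *
t=cam("top"); crop(t,(160,190,270,285),7,"pics/s7t.png")
E
```

```text
t 21.1 pos [0.4464 0.1878 0.0148] gap 0.0667 F [ 1.5 -0.6 -0.2] j6 1.75 shift [-0.0045  0.0003 -0.0063] zyaw -1.455 twist -6.7 tooly [ 0. -0. -1.]
```

View pics/s7.png

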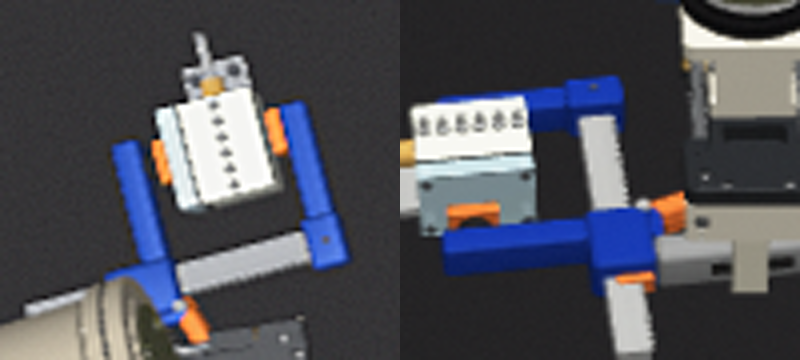

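View pics/s7t.png

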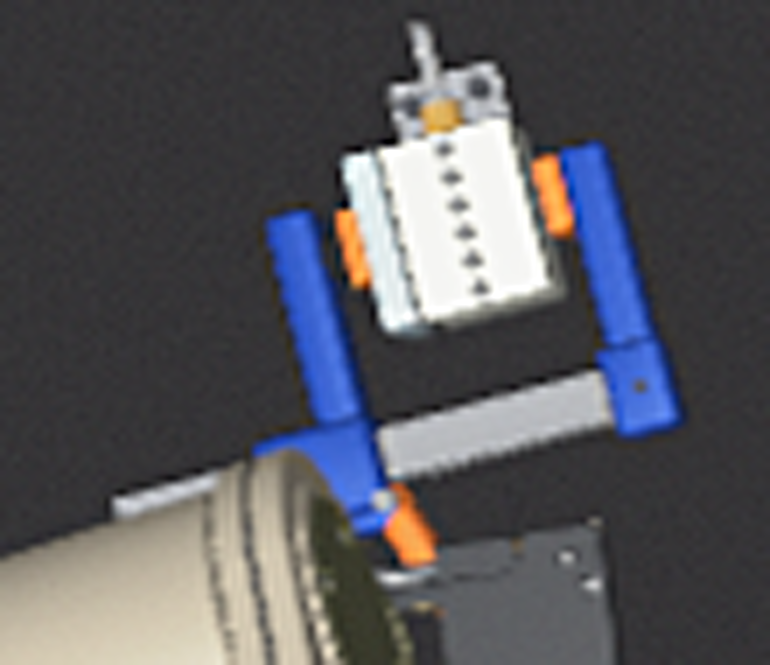

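Request:
send_rows(
  deltas=[
    [0,0,-0.001,-1,0.66],
    [0,0,-0.003,-2,0.6],
    [0,0,-0.005,-3,0.54],
    [0,0,-0.008,-4,0.48],
    [0,0,-0.01,-5,0.42],
    [0,0,-0.01,-5,0.38],
    [0,0,-0.01,-5,0.38],
  ],
  squeeze=25,
)

```text
time: 22.12
eef_pos: [0.4437, 0.1984, 0.0142]
orientation: [-0.073, 0.704, -0.703, 0.071]
ft_force: [-6.9, 0.6, 1.7]
finger_gap: 0.0363
```

```bash
python3 look.py s8; python3 - <<'E'
from mv import *
t=cam("top"); crop(t,(160,190,270,285),7,"pics/s8t.png")
E
```

```text
t 22.12 pos [0.4437 0.1984 0.0142] gap 0.0363 F [-6.9  0.6  1.7] j6 1.68 shift [-0.0056 -0.0004  0.0051] zyaw -1.367 twist -1.6 tooly [-0.003  0.    -1.   ]
```

View pics/s8.png

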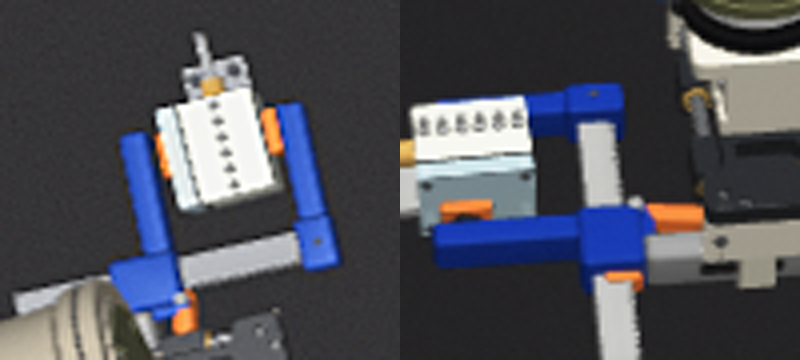

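View pics/s8t.png

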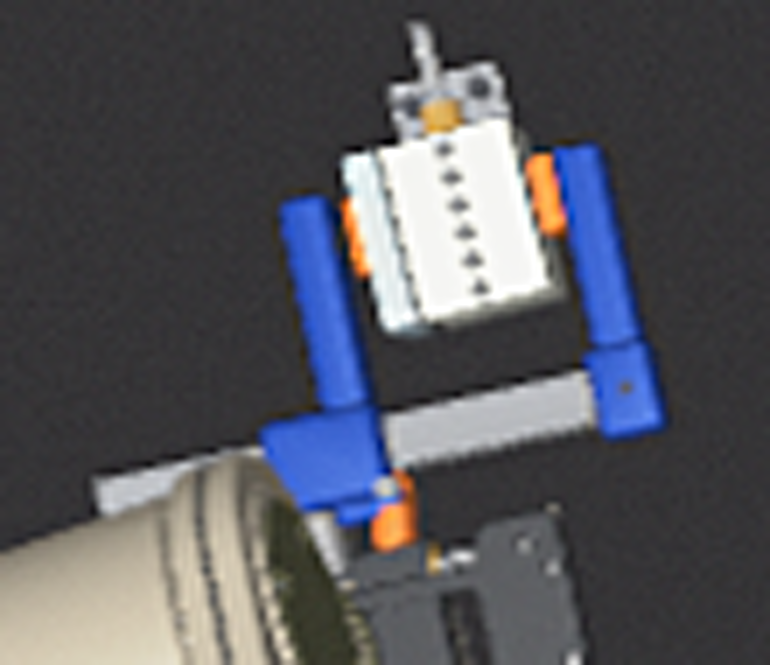

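```bash
python3 - <<'E'
from cf import *
t=cam("top");s=cam("side")
a=lambda *p:o(p,7,160,190); b=lambda *p:o(np.array(p)-[400,0],4,260,275)
C=[(t,(.056,.090,.026),a(528,155)),(t,(.078,.093,.026),a(601,146)),(t,(.056,.062,.026),a(543,233)),
(t,(-.122,.010,.0175),a(93,478)),(t,(-.122,-.010,.0175),a(104,518)),
(s,(.078,.093,.026),b(440,98)),
(s,(-.040,.090,.026),b(440,202),1),(s,(-.040,.062,.026),b(491,199),1)]
x=clampfit(C)
q=manip.read_state()["eef_pos"]; print("tool in squeeze frame", (R(-x[2])@(q-np.r_[x[:2],0])).round(4))
E
```

```text
grip [ 0.5257  0.1746 -1.4138  0.0341]
[[1.0, 1.5], [-1.1, 0.1], [0.8, 1.2], [0.2, -0.8], [-0.1, 1.2], [-1.2, 0.5], [-0.5, -0.2], [-0.5, 0.1]]
fixed [ 0.0016 -0.0312] moving [0.0063 0.0305] dyaw -0.075
fixed [ 0.0028 -0.0306] moving [0.0079 0.0311] dyaw -0.083
squeeze world [0.4597 0.1954 0.    ]
tool in squeeze frame [-0.0364 -0.0774  0.0141]
```

Request:
send_rows(
  deltas=[
    [0,0,0.002,0,0.44],
    [0,0,0.005,0,0.5],
    [0,0,0.0075,0,0.56],
    [0,0,0.01,0,0.62],
    [0,0,0.012,0,0.7],
    [0,0,0.012,0,0.8],
    [-0.006,0,0.012,0,0.8],
    [-0.012,0,0.012,0,0.8],
    [-0.012,0,0.012,0,0.8],
  ],
  squeeze=15,
)

```text
time: 23.5
eef_pos: [0.4599, 0.1888, 0.0148]
orientation: [-0.072, 0.704, -0.703, 0.072]
ft_force: [0.1, 1.1, -0.1]
finger_gap: 0.0747
```

```bash
python3 look.py s9; python3 - <<'E'
from mv import *
t=cam("top"); crop(t,(160,190,270,285),7,"pics/s9t.png")
E
```

```text
t 23.5 pos [0.4599 0.1888 0.0148] gap 0.0747 F [ 0.1  1.1 -0.1] j6 1.65 shift [ 0.0083  0.0003 -0.0077] zyaw -1.368 twist -1.7 tooly [ 0.001  0.    -1.   ]
```

View pics/s9.png

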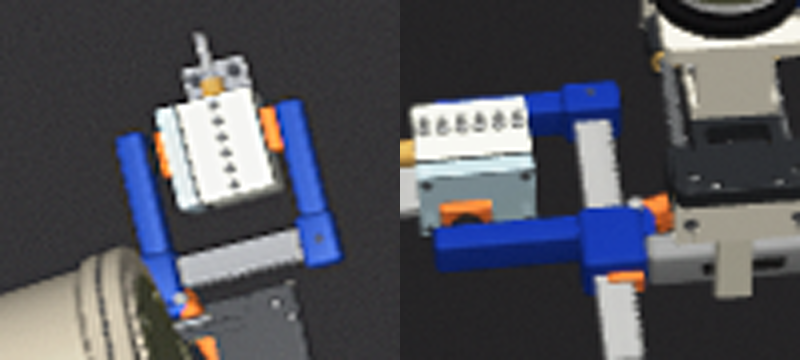

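View pics/s9t.png

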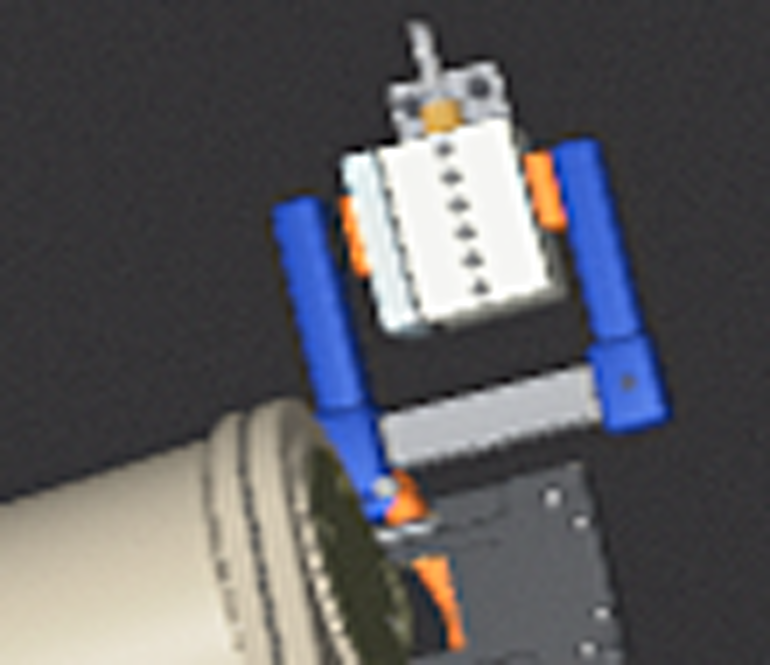

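```bash
python3 - <<'E'
from cf import *
t=cam("top");s=cam("side")
a=lambda *p:o(p,7,160,190); b=lambda *p:o(np.array(p)-[400,0],4,260,275)
C=[(t,(.056,.090,.026),a(525,153)),(t,(.078,.093,.026),a(600,140)),(t,(.056,.062,.026),a(543,228)),
(s,(-.122,.010,.0105),b(605,354)),(s,(-.122,-.010,.0105),b(644,352)),
(s,(.078,.093,.026),b(440,98)),
(s,(-.040,.090,.026),b(440,202),1),(s,(-.040,.062,.026),b(491,199),1)]
x=clampfit(C)
q=manip.read_state()["eef_pos"]; print("tool in grip frame", (R(-x[2])@(q-np.r_[x[:2],0])).round(4))
crop(s,(290,300,390,375),8,"pics/s9s.png")
E
```

```text
grip [ 0.5267  0.1659 -1.3498  0.0301]
[[2.3, 0.5], [-0.3, -0.9], [2.4, 0.4], [0.3, 2.0], [0.2, 1.7], [-3.0, -0.2], [0.0, 0.1], [0.0, -0.1]]
fixed [ 0.0043 -0.0352] moving [0.0051 0.0307] dyaw -0.011
fixed [ 0.0054 -0.0346] moving [0.0067 0.0312] dyaw -0.019
squeeze world [0.4585 0.1864 0.    ]
tool in grip frame [-0.0369 -0.0611  0.0145]
```

View pics/s9s.png

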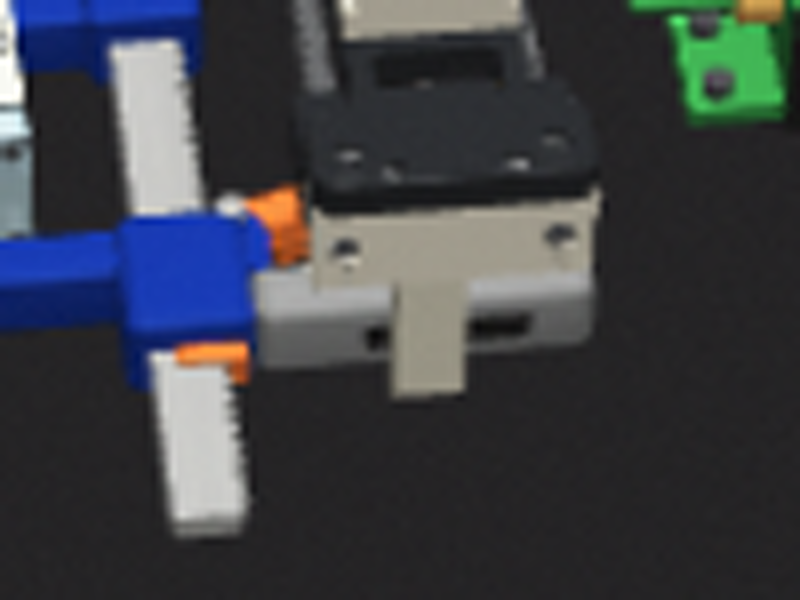

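Request:
send_rows(
  deltas=[
    [0,0,0,0,0.72],
    [0,0,-0.001,0,0.66],
    [0,0,-0.003,0,0.6],
    [0,0,-0.006,0,0.54],
    [0,0,-0.008,0,0.48],
    [0,0,-0.009,0,0.42],
    [0,0,-0.009,0,0.36],
    [0,0,-0.009,0,0.36],
  ],
  squeeze=30,
)

```text
time: 24.75
eef_pos: [0.4566, 0.1959, 0.0143]
orientation: [0.072, -0.703, 0.704, -0.071]
ft_force: [-2.6, -9.9, 4.2]
finger_gap: 0.0395
```

```bash
python3 look.py s10; python3 - <<'E'
from mv import *
t=cam("top"); crop(t,(160,190,270,285),7,"pics/s10t.png")
E
```

```text
t 24.75 pos [0.4566 0.1959 0.0143] gap 0.0395 F [-2.6 -9.9  4.2] j6 1.67 shift [ 0.0066 -0.0002  0.    ] zyaw -1.369 twist -1.7 tooly [-0.002 -0.003 -1.   ]
```

View pics/s10.png

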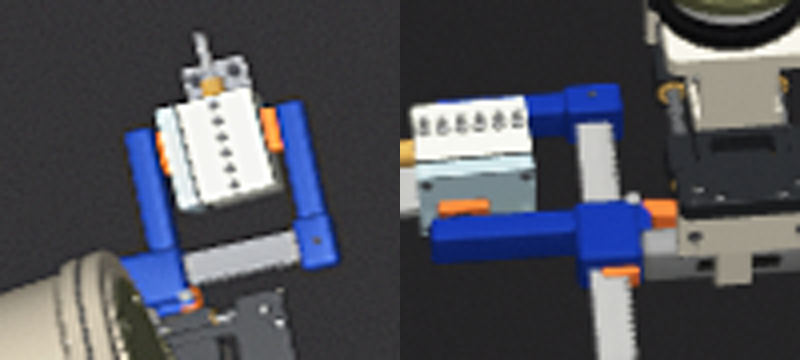

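View pics/s10t.png

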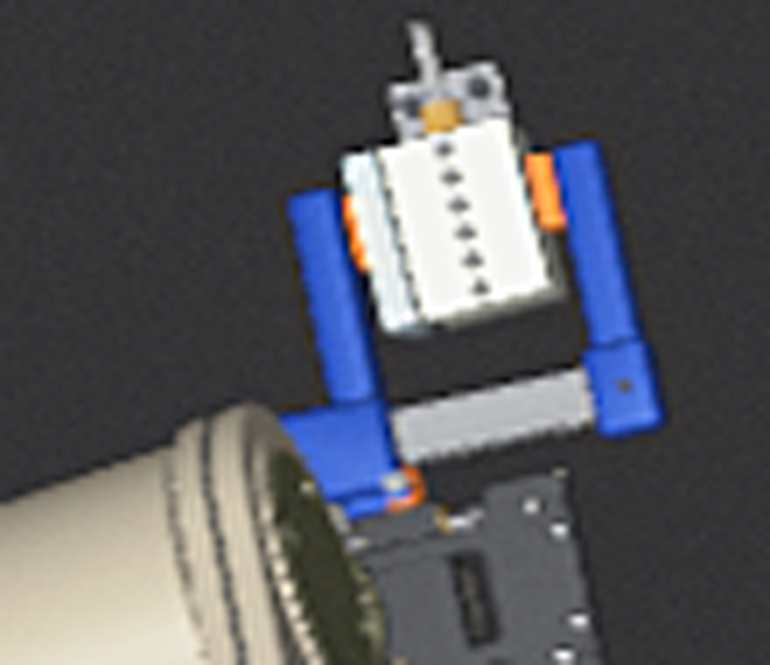

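Request:
send_rows(
  deltas=[
    [0,0,0.002,0,0.46],
    [0,0,0.005,0,0.52],
    [0,0,0.0075,0,0.58],
    [0,0,0.01,0,0.64],
    [0,0,0.011,0,0.7],
    [0,0,0.011,0,0.8],
    [0,0,0.011,0,0.8],
  ],
)

```text
time: 25.78
eef_pos: [0.4597, 0.1867, 0.0147]
orientation: [-0.072, 0.703, -0.703, 0.072]
ft_force: [-0.5, -0.0, 0.2]
finger_gap: 0.0739
```

```bash
python3 look.py s11; python3 - <<'E'
from mv import *
t=cam("top"); crop(t,(160,190,270,285),7,"pics/s11t.png")
s=cam("side"); crop(s,(260,285,380,375),6,"pics/s11s.png")
E
```

```text
t 25.77 pos [0.4597 0.1867 0.0147] gap 0.0739 F [-0.5 -0.   0.2] j6 1.65 shift [ 0.0077  0.0002 -0.0097] zyaw -1.368 twist -1.7 tooly [ 0.  0. -1.]
```

View pics/s11s.png

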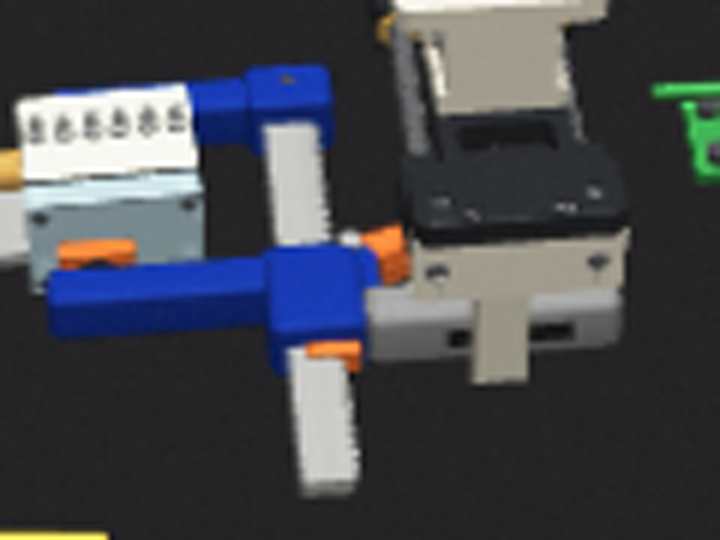

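View pics/s11t.png

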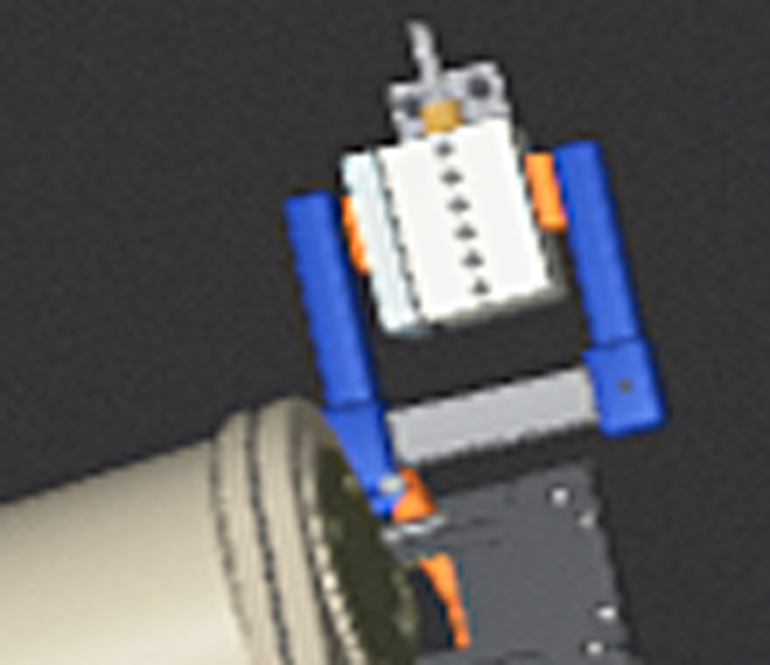

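```bash
python3 - <<'E'
from cf import *
t=cam("top");s=cam("side")
a=lambda *p:o(p,7,160,190); b=lambda *p:o(p,6,260,285)
C=[(t,(.056,.090,.026),a(526,153)),(t,(.078,.093,.026),a(600,141)),(t,(.056,.062,.026),a(543,229)),
(s,(-.122,.010,.0105),b(303,495)),(s,(-.122,-.010,.0105),b(355,492))]
x=clampfit([c for c in C]+[(s,(-.040,.090,.026),b(58,242),1),(s,(-.040,.062,.026),b(135,240),1)])
q=manip.read_state()["eef_pos"]; print("tool in grip frame", (R(-x[2])@(q-np.r_[x[:2],0])).round(4))
# handle back face near edge bottom/top from side picture
for p,z in (((372,360),.001),((620,342),.001),((365,292),.027),((615,285),.027)):
  print((R(-x[2])@(ray(s,*b(*p),z)-np.r_[x[:2],0])).round(4))
# head: outer face vs original (handle back -.0945 at jaw .002)
E
```

```text
grip [ 0.5268  0.1717 -1.3695  0.0343]
[[0.7, 0.7], [-1.7, -0.6], [0.7, 0.6], [-0.4, 0.2], [0.6, -0.0], [-0.3, 0.3], [-0.3, -0.2]]
fixed [ 0.0046 -0.0311] moving [0.0065 0.0306] dyaw -0.031
fixed [ 0.0058 -0.0305] moving [0.0082 0.0311] dyaw -0.039
squeeze world [0.4599 0.1893 0.    ]
tool in grip frame [-0.0281 -0.0629  0.0146]
[-0.0507 -0.0214  0.001 ]
[-0.0502 -0.1117  0.001 ]
[-0.0423 -0.0198  0.027 ]
[-0.0473 -0.1094  0.027 ]
```

Request:
send_rows(
  deltas=[
    [0,0,0,0,0.72],
    [0,0,-0.001,0,0.66],
    [0,0,-0.003,0,0.6],
    [0,0,-0.005,0,0.54],
    [0,0,-0.007,0,0.48],
    [0,0,-0.008,0,0.42],
    [0,0,-0.008,0,0.36],
    [0,0,-0.008,0,0.36],
  ],
  squeeze=35,
)

```text
time: 27.08
eef_pos: [0.4568, 0.1938, 0.0141]
orientation: [0.072, -0.703, 0.704, -0.07]
ft_force: [-2.7, -4.7, 3.4]
finger_gap: 0.0395
```

```bash
python3 look.py s12; python3 - <<'E'
from mv import *
t=cam("top"); crop(t,(160,190,270,285),7,"pics/s12t.png")
E
```

```text
t 27.07 pos [0.4568 0.1938 0.0141] gap 0.0395 F [-2.7 -4.7  3.4] j6 1.67 shift [ 0.0063 -0.0004 -0.0021] zyaw -1.369 twist -1.7 tooly [-0.003 -0.001 -1.   ]
```

View pics/s12.png

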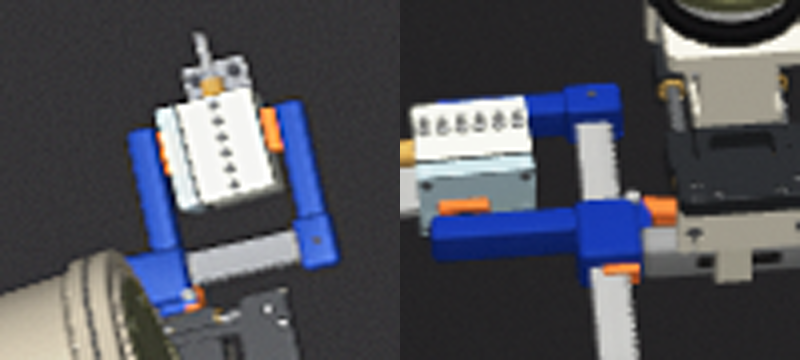

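View pics/s12t.png

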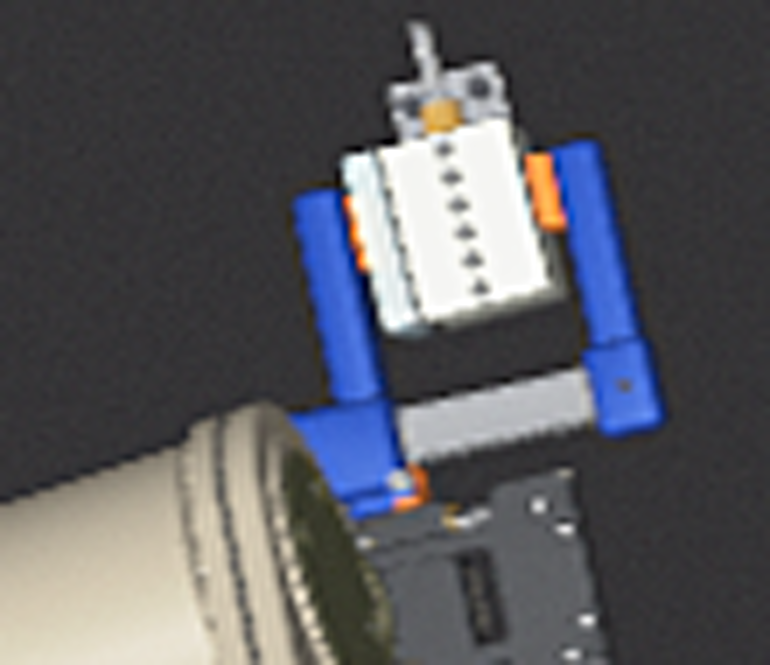

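Request:
send_rows(
  deltas=[
    [0,0,0.002,0,0.46],
    [0,0,0.005,0,0.52],
    [0,0,0.0075,0,0.58],
    [0,0,0.01,0,0.64],
    [0,0,0.011,0,0.7],
    [0,0,0.011,0,0.78],
    [0,0,0.011,0,0.78],
    [0,0,0.011,0,0.72],
    [0,0,0.01,0,0.66],
    [0,0,0.0085,0,0.6],
    [0,0,0.0065,0,0.54],
    [0,0,0.0045,0,0.48],
  ],
)

```text
time: 28.72
eef_pos: [0.4586, 0.1898, 0.0145]
orientation: [0.072, -0.703, 0.704, -0.071]
ft_force: [-2.6, -6.6, 2.5]
finger_gap: 0.0468
```

Request:
send_rows(
  deltas=[
    [0,0,-0.001,0,0.42],
    [0,0,-0.002,0,0.36],
    [0,0,-0.002,0,0.36],
    [0,0,-0.002,0,0.36],
  ],
  squeeze=35,
)

```text
time: 29.22
eef_pos: [0.4583, 0.1919, 0.0145]
orientation: [0.072, -0.703, 0.704, -0.071]
ft_force: [-2.3, -3.6, 0.9]
finger_gap: 0.0393
```

```bash
python3 look.py s13; python3 - <<'E'
from mv import *
t=cam("top"); crop(t,(160,190,270,285),7,"pics/s13t.png")
E
```

```text
t 29.23 pos [0.4583 0.1919 0.0145] gap 0.0393 F [-2.3 -3.6  0.9] j6 1.66 shift [ 0.0074 -0.     -0.0043] zyaw -1.368 twist -1.7 tooly [-0. -0. -1.]
```

View pics/s13.png

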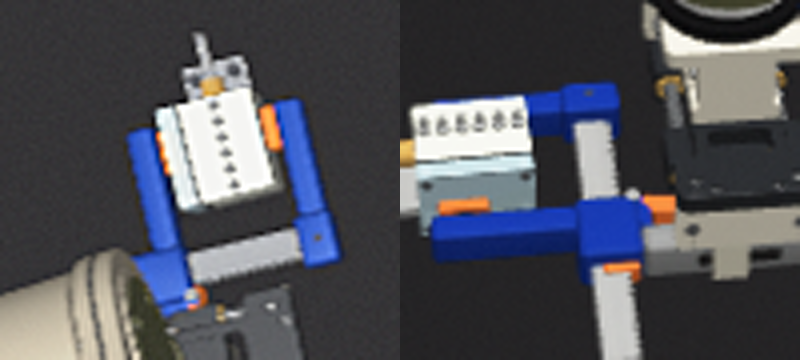

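View pics/s13t.png

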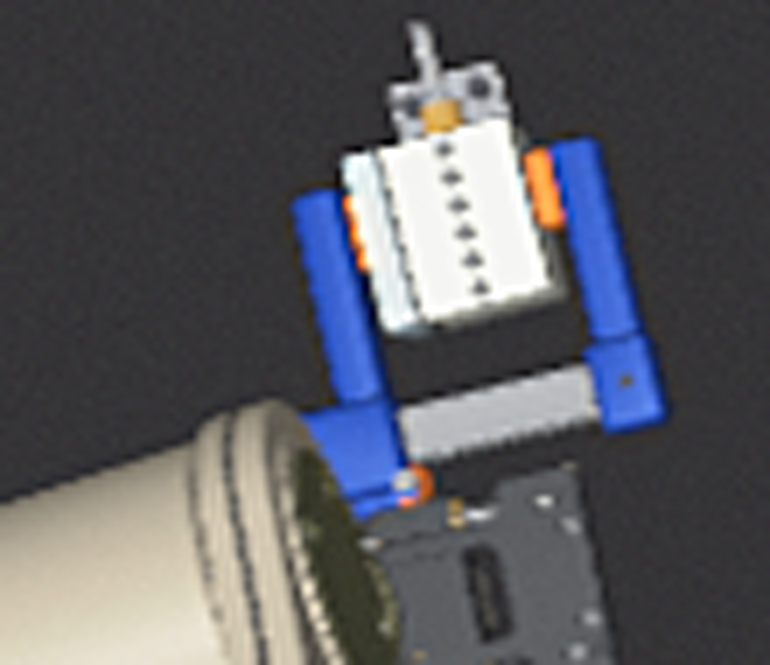

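Request:
send_rows(
  deltas=[
    [0,0,0.002,0,0.46],
    [0,0,0.005,0,0.52],
    [0,0,0.0075,0,0.58],
    [0,0,0.009,0,0.64],
    [0,0,0.01,0,0.7],
    [0,0,0.01,0,0.8],
    [0,0,0.01,0,0.8],
  ],
)

```text
time: 30.25
eef_pos: [0.461, 0.1823, 0.015]
orientation: [-0.071, 0.704, -0.703, 0.072]
ft_force: [-0.6, -0.2, -0.3]
finger_gap: 0.0737
```

```bash
python3 look.py s14; python3 - <<'E'
from mv import *
t=cam("top"); crop(t,(160,190,270,285),7,"pics/s14t.png")
s=cam("side"); crop(s,(260,285,380,375),6,"pics/s14s.png")
E
```

```text
t 30.25 pos [0.461  0.1823 0.015 ] gap 0.0737 F [-0.6 -0.2 -0.3] j6 1.64 shift [ 0.0081  0.0005 -0.0143] zyaw -1.368 twist -1.7 tooly [ 0.001  0.    -1.   ]
```

View pics/s14s.png

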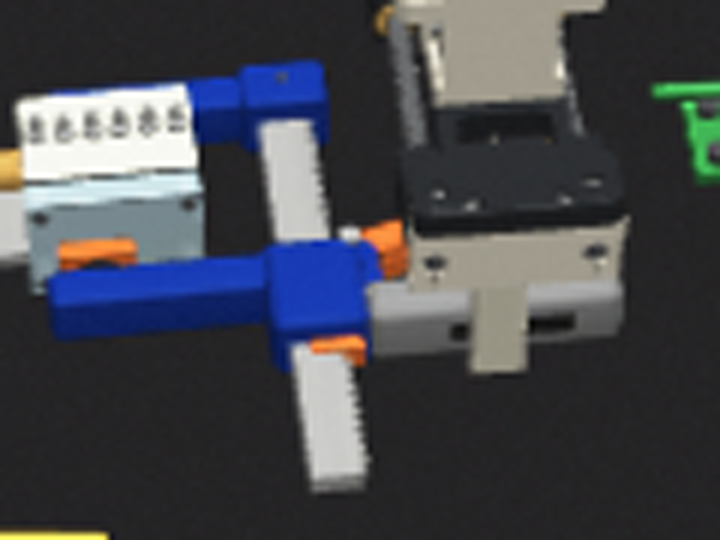

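View pics/s14t.png

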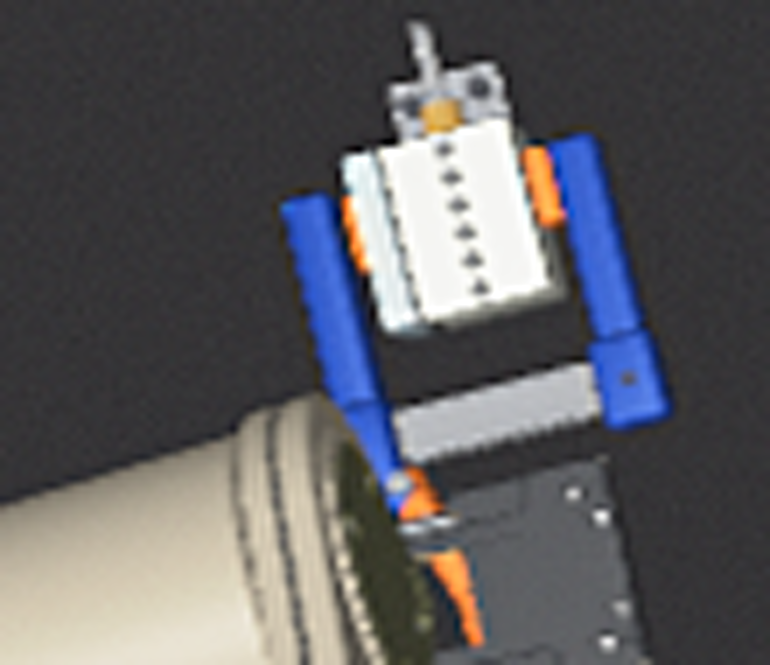

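Request:
send_rows(
  deltas=[
    [0,0,0,0,1],
    [0,0,-0.003,0,1],
    [0,0,-0.003,0,1],
  ],
)

```text
time: 30.82
eef_pos: [0.4598, 0.1854, 0.0146]
orientation: [-0.072, 0.703, -0.703, 0.072]
ft_force: [-0.1, -1.0, 0.1]
finger_gap: 0.0928
```

```bash
python3 - <<'E'
from mv import *
t=cam("top"); crop(t,(160,190,270,285),7,"pics/s15t.png")
s=cam("side"); crop(s,(260,285,380,375),6,"pics/s15s.png")
print(manip.read_state()["eef_pos"],manip.read_state()["finger_gap"])
E
```

```text
[0.45981578 0.18523827 0.01461356] 0.09269165278524688
```

View pics/s15s.png

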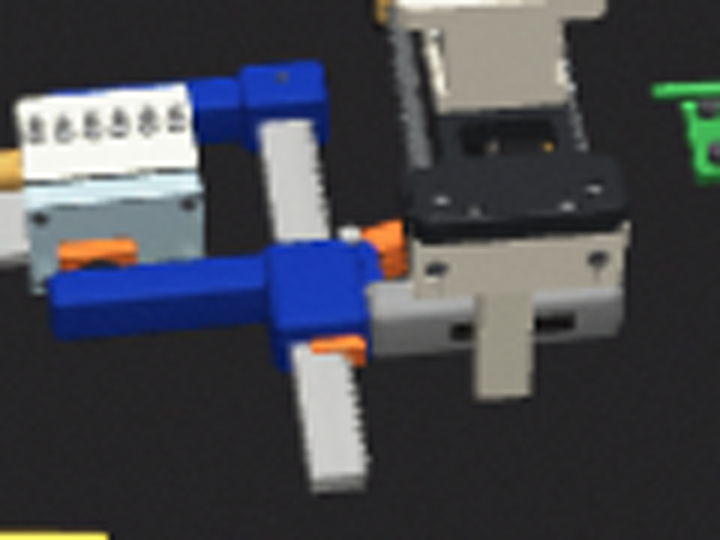

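View pics/s15t.png

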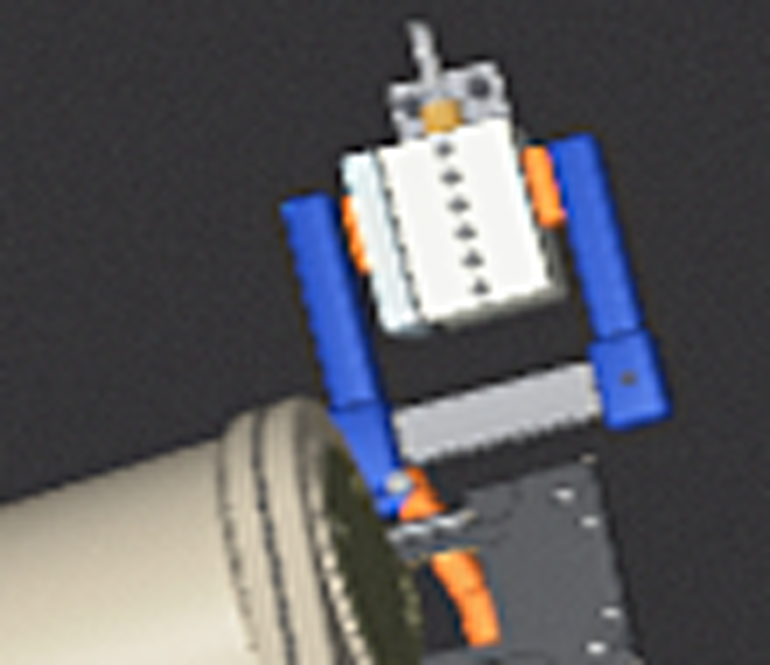

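```bash
python3 - <<'E'
from cf import *
t=cam("top");s=cam("side")
a=lambda *p:o(p,7,160,190); b=lambda *p:o(p,6,260,285)
def L(x,P): return (R(-x[2])@(P-np.r_[x[0],x[1],0])).round(4)
def pv(x,uv): return L(x,ray(t,*uv,.028))
print("r  ",pv((.5246,.1474,-1.3391),o((373,468),6,150,185)), "jaw .002")
print("s2 ",pv((.5276,.1565,-1.2824),a(362,508)),"jaw .011")
C=[(t,(.056,.090,.026),a(525,148)),(t,(.078,.093,.026),a(598,135)),(t,(.056,.062,.026),a(543,225)),
(s,(-.122,.010,.0105),b(313,492)),(s,(-.122,-.010,.0105),b(366,488))]
x=clampfit(C+[(s,(-.040,.090,.026),b(58,242),1),(s,(-.040,.062,.026),b(135,240),1)])
print("now",pv(x,a(398,483)))
# side: blue jaw outer tip corner top & head
rr=lambda *p:o(p,5,250,270)
print("head corner bottom r", L((.5246,.1474,-1.3391),ray(s,*rr(299,312),.028)),L((.5246,.1474,-1.3391),ray(s,*rr(112,345),.026)))
print("head corner now", L(x,ray(s,*b(268,305),.028)),L(x,ray(s,*b(48,288),.026)))
x11=(.5268,.1717,-1.3695)
print("s11", pv(x11,a(391,485)), L(x11,ray(s,*b(48,288),.026)))
q=manip.read_state()["eef_pos"]; print("tool", L(x,q))
for p,z in (((372,355),.001),((620,337),.001)): print("handle back",L(x,ray(s,*b(*p),z)))
E
```

```text
r   [-0.0535 -0.013   0.028 ] jaw .002
s2  [-0.047 -0.014  0.028] jaw .011
grip [ 0.5272  0.17   -1.3411  0.0347]
[[0.4, 0.9], [-1.9, -0.5], [0.5, 0.5], [-0.5, -0.0], [0.3, -0.2], [-0.2, 0.4], [-0.3, -0.4]]
fixed [ 0.0062 -0.0307] moving [0.0064 0.0306] dyaw -0.002
fixed [ 0.0073 -0.0302] moving [0.008  0.0311] dyaw -0.01
squeeze world [0.4599 0.1854 0.    ]
now [-0.0182 -0.0139  0.028 ]
head corner bottom r [-0.0603  0.0124  0.028 ] [-0.068   0.0937  0.026 ]
head corner now [-0.0478  0.0167  0.028 ] [-0.0274  0.0944  0.026 ]
s11 [-0.0186 -0.0146  0.028 ] [-0.0283  0.0936  0.026 ]
tool [-0.0301 -0.0621  0.0146]
handle back [-0.0505 -0.0202  0.001 ]
handle back [-0.0526 -0.1106  0.001 ]
```

Request:
send_rows(
  deltas=[
    [0,0,0.004,0,0.8],
    [0,0,0.004,0,0.72],
    [0,0,0.003,0,0.66],
    [0,0,0.001,0,0.6],
    [0,0,-0.001,0,0.54],
    [0,0,-0.003,0,0.48],
    [0,0,-0.004,0,0.42],
    [0,0,-0.004,0,0.36],
    [0,0,-0.004,0,0.36],
    [0,0,-0.004,0,0.36],
  ],
  squeeze=50,
)

```text
time: 32.28
eef_pos: [0.4586, 0.1901, 0.0145]
orientation: [-0.072, 0.704, -0.703, 0.071]
ft_force: [-5.0, 6.7, -0.1]
finger_gap: 0.0392
```

```bash
python3 - <<'E'
from mv import *
t=cam("top"); crop(t,(160,190,270,285),7,"pics/s16t.png")
s=cam("side"); crop(s,(260,285,380,375),6,"pics/s16s.png")
print(manip.read_state())
E
```

```text
{'time': 32.375, 'joints': array([0.28822271, 0.07609044, 1.96382874, 0.00209068, 1.1018317 ,
       1.65535614]), 'qvel': array([ 2.22436074e-04,  9.16477935e-06, -3.76518771e-04, -7.29005517e-04,
       -3.07846539e-04, -1.07187361e-03]), 'joint_efforts': array([ -2.82565668, -46.17598057, -42.72324443,  -2.38521874,
        -0.62683783,  -0.57475425]), 'eef_pos': array([0.45864888, 0.19009509, 0.01453621]), 'orientation': array([-0.07172604,  0.70411486, -0.70283975,  0.07137173]), 'ft_force': array([-4.05825724,  6.08896173, -0.66634723]), 'wrist_torque': array([ 0.96405678,  0.55940715, -0.59673995]), 'finger_gap': 0.039074505590842086}
```

View pics/s16s.png

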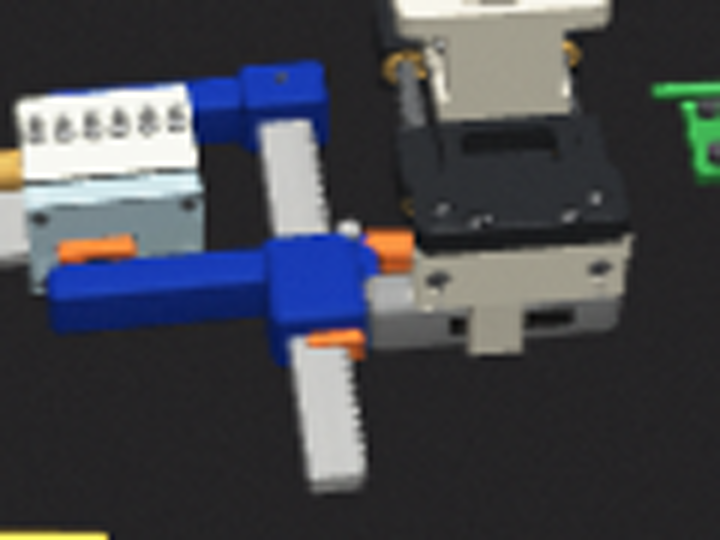

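View pics/s16t.png

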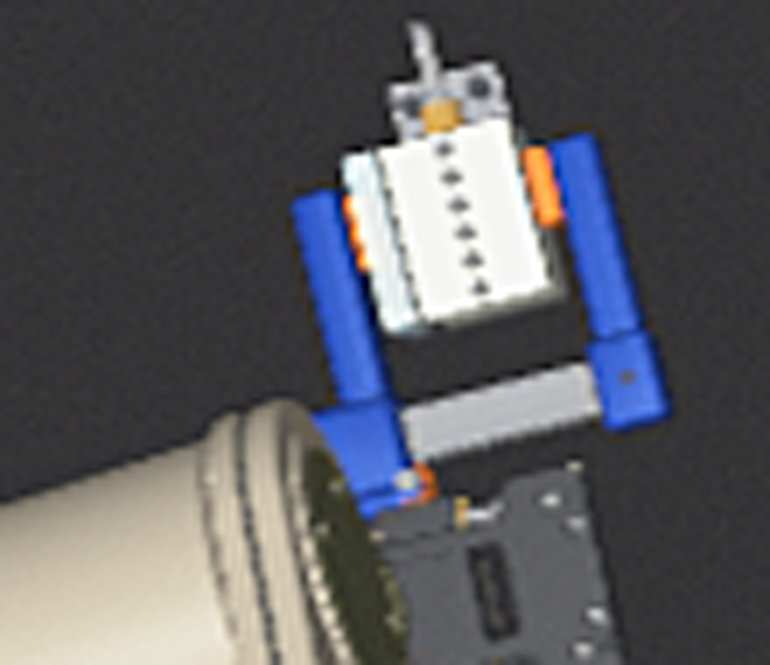

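Request:
send_rows(
  deltas=[
    [0,0,0.001,0,0.46],
    [0,0,0.003,0,0.52],
    [0,0,0.005,0,0.58],
    [0,0,0.007,0,0.64],
    [0,0,0.007,0,0.72],
    [0,0,0.007,0,0.9],
    [0,0,0.007,0,1],
    [0,0,0.007,0,1],
  ],
  squeeze=15,
)

```text
time: 33.38
eef_pos: [0.4607, 0.1822, 0.0147]
orientation: [0.072, -0.703, 0.703, -0.072]
ft_force: [0.1, 0.3, -0.3]
finger_gap: 0.0908
```

```bash
python3 - <<'E'
from mv import *
t=cam("top"); crop(t,(160,190,270,285),7,"pics/s17t.png")
s=cam("side"); crop(s,(260,285,380,375),6,"pics/s17s.png")
E
```

```text
(no output)
```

View pics/s17s.png

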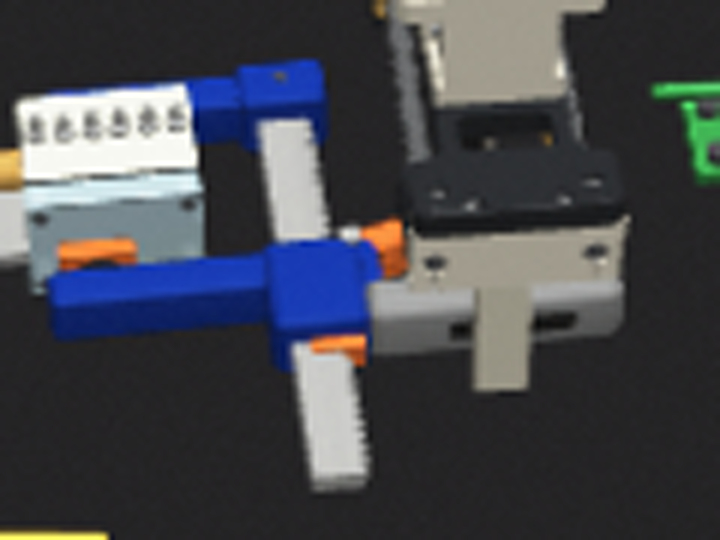

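View pics/s17t.png

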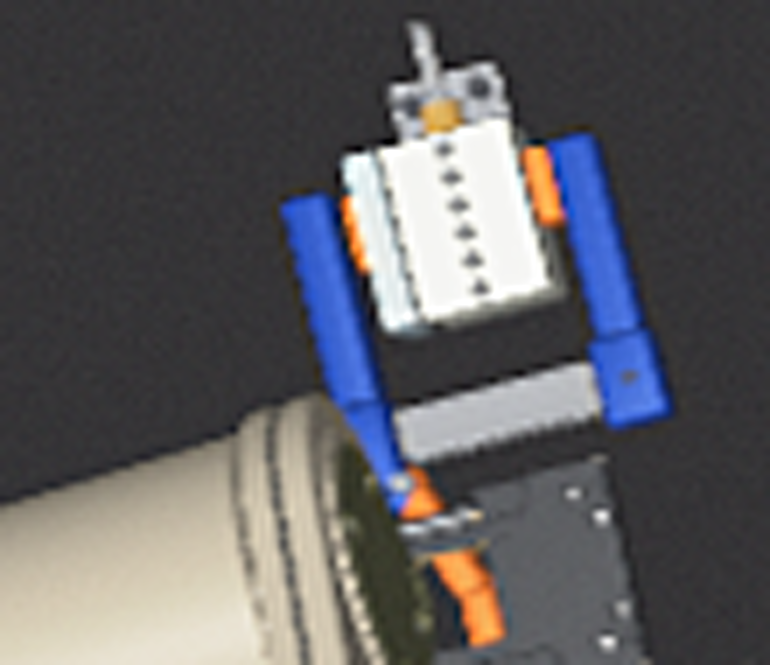

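Request:
send_rows(
  deltas=[
    [0,0,0,0,0.72],
    [0,0,0,0,0.66],
    [0,0,-0.002,0,0.6],
    [0,0,-0.0045,0,0.54],
    [0,0,-0.0065,0,0.48],
    [0,0,-0.007,0,0.44],
    [0,0,-0.007,0,0.38],
    [0,0,-0.007,0,0.36],
    [0,0,-0.007,0,0.36],
  ],
  squeeze=24,
)

```text
time: 34.6
eef_pos: [0.4582, 0.189, 0.0141]
orientation: [0.072, -0.703, 0.703, -0.071]
ft_force: [-5.6, -0.9, -0.7]
finger_gap: 0.0438
```

```bash
python3 - <<'E'
from mv import *
t=cam("top"); crop(t,(160,190,270,285),7,"pics/s18t.png")
s=manip.read_state(); print(s["finger_gap"],s["ft_force"],s["eef_pos"])
E
```

```text
0.043644755598437945 [-5.43760637  0.13754383 -2.20456885] [0.45821854 0.18901525 0.01410893]
```

View pics/s18t.png

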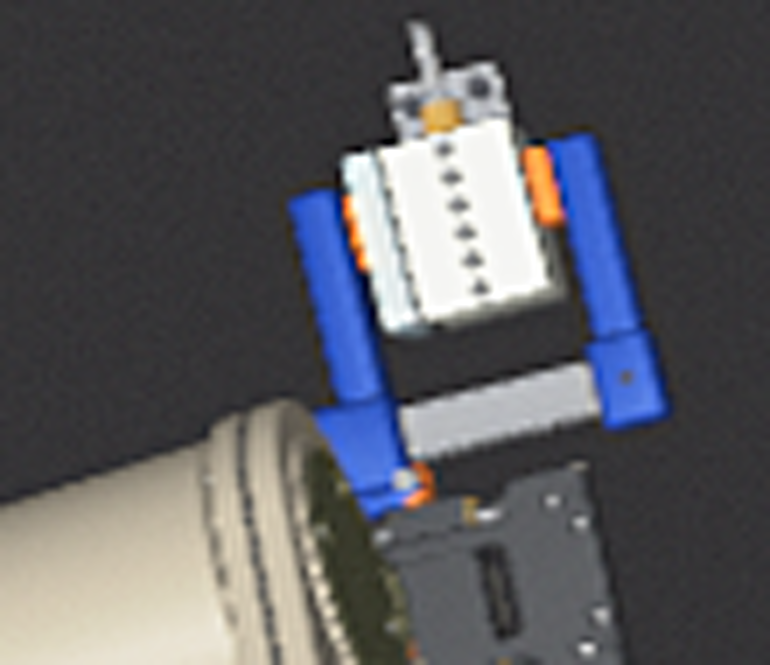

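Request:
send_rows(
  deltas=[
    [0,0,0.001,0,0.5],
    [0,0,0.003,0,0.56],
    [0,0,0.005,0,0.62],
    [0,0,0.006,0,0.7],
    [0,0,0.007,0,0.85],
    [0,0,0.007,0,1],
    [0,0,0.007,0,1],
    [0,0,0.007,0,1],
    [0,-0.03,0.007,0,1],
    [0,-0.08,0.007,0,1],
    [0,-0.13,0.007,0,1],
    [0,-0.15,0.007,0,1],
  ],
  squeeze=15,
)

```text
time: 36.15
eef_pos: [0.4622, 0.1828, 0.1685]
orientation: [-0.07, 0.704, -0.703, 0.074]
ft_force: [0.2, 0.8, -0.7]
finger_gap: 0.0928
```

Request:
send_rows(
  deltas=[
    [0,0,0.04,0,1],
    [0,0,0.09,0,1],
    [0,0,0.14,0,1],
    [0,0,0.18,0,1],
    [0,0,0.2,0,1],
    [0,0,0.2,0,1],
    [0,0,0.2,0,1],
  ],
)

```text
time: 37.02
eef_pos: [0.5007, -0.0131, 0.1645]
orientation: [-0.072, 0.704, -0.703, 0.072]
ft_force: [-0.8, 1.1, -0.8]
finger_gap: 0.093
```

```bash
python3 - <<'E'
from mv import *
t=cam("top"); crop(t,(160,190,270,290),7,"pics/s19t.png")
s=cam("side"); crop(s,(250,285,380,375),6,"pics/s19s.png")
q=manip.read_state(); print(q["time"],q["eef_pos"])
for l in("rack_mid","bottle_mid","beaker_mid"):
  for c in("top","side"):
    for o in manip.outline_of(c,l)[:2]: print(l,c,round(o["p"],2),o["rect"])
cv2.imwrite("pics/end.png",t["img"][:,:,::-1])
E
```

```text
37.125 [ 0.50072479 -0.01277542  0.1646189 ]
rack_mid top 0.52 [176.3, 210.5, 243.9, 299.8]
rack_mid side 0.66 [314.4, 247.9, 361.6, 278.7]
bottle_mid top 0.58 [287.4, 151.1, 312.1, 181.3]
bottle_mid side 0.66 [226.6, 215.4, 251.9, 274.2]
beaker_mid side 0.51 [303.4, 146.8, 315.9, 184.1]
```

View pics/s19s.png

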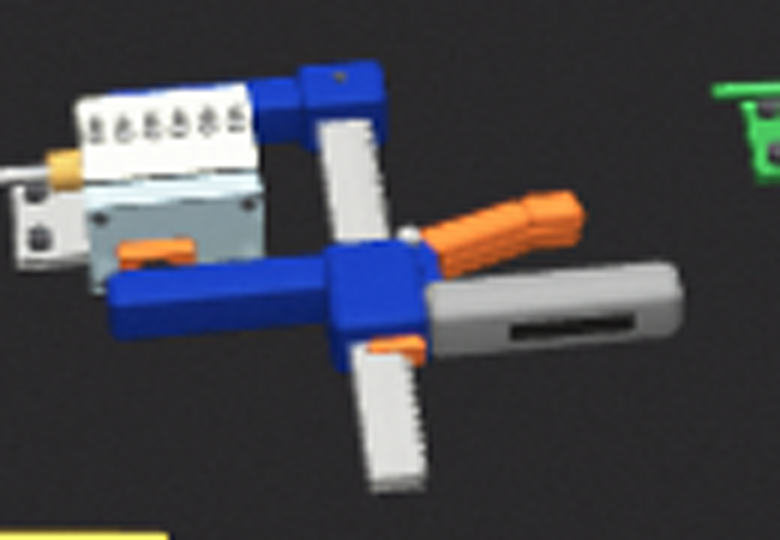

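View pics/s19t.png

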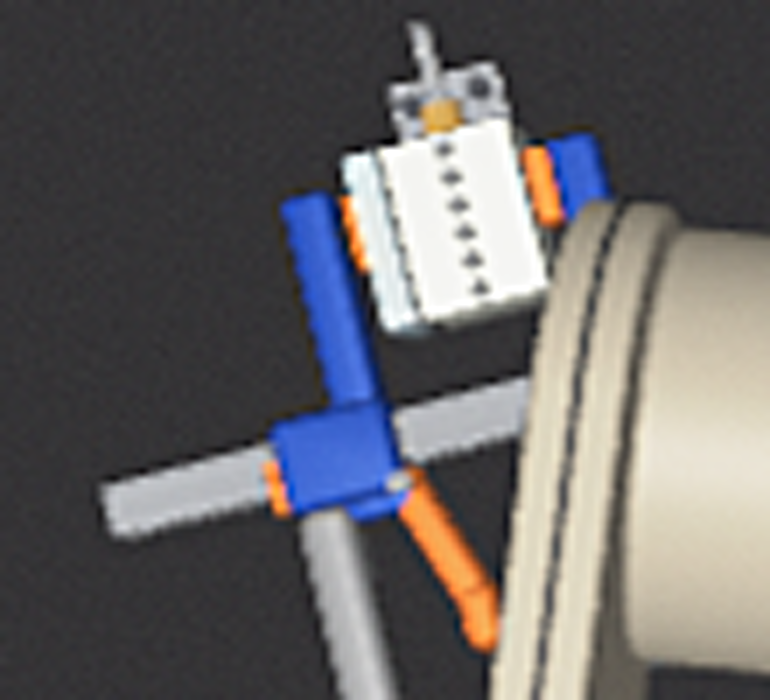

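View pics/end.png

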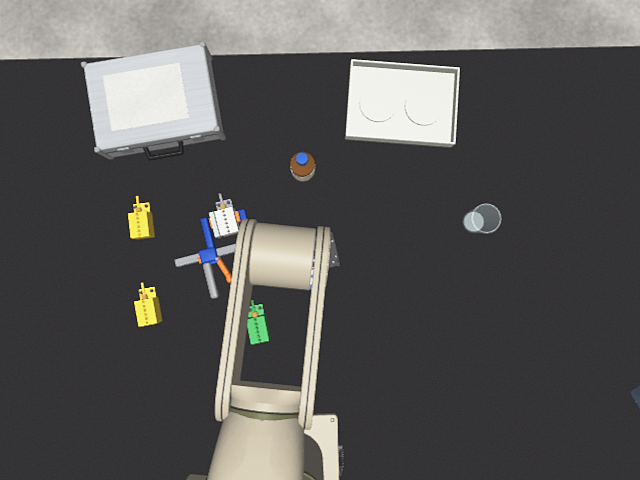

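```bash
python3 - <<'E'
from rig import manip
print(manip.job_done(), manip.read_state()["time"])
E
```

```text
the job is handed in; nothing more can be done
the job is handed in; nothing more can be done
```

The bar clamp is on the white manifold and gripping, with the trigger released and the hand off. I handed the job in at about 37 s of the 72 s limit. I did not get a verdict, and no sensor measures the clamping force directly.

**What I did:** I lifted the clamp by its bar and lowered it flat and square round the manifold from the free end. At that point both jaws were about 13–22 mm clear of the work, and I let go. I then pumped it eight times at the handle and trigger, finding it again in the pictures along the way.

**Corrections on the way:**
- The clamp turned by up to about 0.07 rad during pumping. I turned it back twice while holding the trigger shut.
- On the fourth squeeze my fingers had drifted about 15 mm along the handle, past the 8 mm allowed. I moved them back before going on.

**Last checks:**
- **Firmness:** the last squeeze, at 24 N, stopped short of home at a 44 mm finger gap instead of 40 mm. That is what a firm grip should do.
- **Position:** the last full measurement, a few squeezes before the end, put the clamp within about 0.01 rad of square. The pads were 6–8 mm from the cover's middle (limit 16 mm). The final pictures look the same.
- **Cover and trigger:** the cover looks upright and flush, and the trigger is open.
- **Bystanders:** the bottle shows no visible shift in either view, the rack none in the side view and the beaker none in the top picture. The arm hid the rack from the top camera, and the network's top-view rack match was wrong, so I ignored it.

**Least certain check:** the clamping force. The sliding head sits at about 39 mm along the bar, which means roughly 3 mm of pad spring and about 15 N, against the 12 N needed. A visual estimate of how far the pad is pressed in gave 4.7–5.4 mm, or about 25 N. The last three squeezes moved the head about 3 mm further while held, but the ratchet did not keep that gain.

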